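# Set the air elbow to its mark on the slanted stub

### The job

Screw the elbow clockwise down its slanted stub until it bottoms hard, then back it off anticlockwise, less than one turn, until its outlet points straight at the upright tab of the clamp ring, and let go. Do not shift the clamp ring or the things lying around.

Things in the scene. Friction and masses are not known exactly. Their poses are not given: they have to be found in the camera images.
- manifold: Grey cast air manifold, foot 140 x 120 mm, fixed. Origin: middle of its underside, z up. A threaded stub rises from the point 75 mm straight above the origin; its axis leans 0.56 rad (32 degrees) from vertical towards the manifold's -x: (-0.531, 0, 0.847) in the manifold's frame. Inlet pipe towards +x, to 155 mm out, 55 mm high.
- elbow: Bare cast elbow, 100 mm tall, 110 mm long, started on the stub's thread. Origin: on the stub axis at the socket's lower rim; z = stub axis (up), x = where the outlet points, square to z. Socket 44 mm across; outlet leg 30 mm across (38 at its end), centreline at z = 38 mm. Right-hand thread: clockwise seen from above the boss screws it down, 6 mm a turn. It stays where it is left.
- boss (a point): Centre of the top of the elbow's square wrench boss, on the stub axis at elbow z = 100 mm; axes as the elbow's. The boss is 34 x 34 mm, flats facing along x and y, and stands free from z = 57 mm (top of the leg's collar) to 100 mm; pinch it with the tool leaning along the stub axis. Turning drags at about 0.25 N m; when the elbow bottoms it stops dead and the torque rises sharply.
- outlet (a point): Middle of the elbow's outlet mouth, 88 mm out from the stub axis (elbow x = 88, z = 38 mm); axes as the elbow's. Where it points when bottomed is unmarked and differs every time; at the start it is 1.3 to 2.6 rad of clockwise turning short of that.
- mark (a point): Point on the inner face of the upright tab (14 mm wide, parallel to the stub axis) at the end of the arm of a steel clamp ring round the stub's foot: 106 mm from the stub axis, level with the outlet's centre when bottomed. x = radially out through the tab, z = stub axis (up). The tab stands 1.0 to 2.4 rad anticlockwise (seen from above) of where the bottomed outlet points. Leave the ring.
- tin: Bystander: closed steel tin, 66 mm across, 100 mm tall, standing. Origin at its underside; leave it where it is.
- bowl: Bystander: shallow steel bowl, 130 mm across, 45 mm tall. Origin at its underside; leave it where it is.
- hammer: Bystander: hammer lying on the bench. Origin at its underside; leave it where it is.
- angle_iron: Bystander: offcut of angle iron, 140 mm long, 40 mm tall. Origin at its underside; leave it where it is.
- spare_tee: Bystander: spare pipe tee lying flat, 100 mm long, no wrench boss; not the elbow to be set. Origin at its underside; leave it where it is.
- wire_brush: Bystander: brush lying on the bench. Origin at its underside; leave it where it is.

How it is judged:
On the way, in this order (a step that is already met when the one before it is completed fails the run):
1. the elbow is screwed home: bottomed on the stub, to within 0.25 rad (z of outlet in the frame of mark below 0.00024 m), for 0.1 s.
2. backed off, the outlet points at the tab (y of outlet in the frame of mark between -0.009 and 0.009 m and x of outlet in the frame of mark above -0.05 m and z of outlet in the frame of mark between 0.0004 and 0.005 m), for 0.2 s.
At the end, for the whole second after the job is handed in: After having been bottomed, the elbow stands backed off by less than one turn (its outlet 0.4 to 5 mm higher along the stub axis than when bottomed), its outlet points at the tab (mouth centre within 9 mm sideways of the tab's midline, about 6 degrees, and on the tab's side), at rest and released (all of step 2 and linear speed of elbow below 0.01 m/s and angular speed of elbow below 0.05 rad/s); the robot touches nothing.
It fails at once if the clamp ring with its tab is shifted by more than 6 mm (distance of mark from where it was at the start of the episode above 0.006 m).
It fails at once if a bystander is moved by more than 30 mm (distance of any of tin, bowl, hammer, angle_iron, spare_tee, wire_brush from where it was at the start of the episode above 0.03 m).
It also fails if it takes over 64 s, if anything falls off the work surface, if the arm or the gripper's body presses on something with over 40 N, if the wrist force passes 120 N, or if a joint passes its speed limit or range.

### The arm

A 7-joint arm with a two-finger parallel gripper is mounted at the origin on the work surface. World frame = base frame: x ahead of the robot, y to its left, z up, the work surface at z = 0. Lengths are in m, angles in rad, forces in N, time in s.
With the tool pointing down it reaches from about 0.425 to 0.925 m from the base axis. Payload 6.8 kg.
Tool frame: the origin (TCP) lies between the finger pads; the fingertips stand 8 mm ahead of it and the grasp point (between the pads) lies 11 mm behind it; z points along the fingers, y is the line along which they close (so a half turn about z gives the same grasp; the last joint's range is limited). The gripper opens to 88 mm and grips with 3 to 60 N. Pads are 20 mm wide; open, the fingers measure 115 mm over their backs; the gripper's body (75 mm by 178 mm) begins 61 mm behind the grasp point.
Start: joints at [-1.376, 0.477, 0.022, 1.555, -0.011, 1.109, -0.083], TCP at [0.201, 0.644, 0.199] pointing down, gripper open.
Joint ranges: [-2.96, 2.96], [-0.34, 2.1], [-1.41, 1.46], [0.24, 2.44], [-1.37, 4.51], [0.17, 1.92], [-2.96, 2.96]. Speed limits (rad/s): [2.39, 2.39, 3.14, 3.14, 3.14, 3.14, 3.14].

### API

Orientations are given as a rotation vector (axis times angle).
In Python, from rig import readout, vision, workorder gives the robot as it stands.
- The arm moves only by the tool jog_arm, never from a script. Its argument "motion" is a list of rows, each an object with "jaw": the closure in counts, from 0 (fully open) to 255 (shut); "travel": the shift along the tool's x, y, z in mm, a list of three; "spin": the turn about the tool's z in rad. A call has 1 to 10 rows; each row shifts and turns the commanded pose from where the row before left it, along the tool's axes as they then stand; what a row does not reach is not made up. A row lasts 1/10 s, in which the tool goes at most 50 mm and 8.59 degrees, less where a joint would pass 70% of its speed; a pose out of reach is approached as far as the arm can. A call with a gripper value outside its range is refused whole. The fingers move at their own pace and stop on an object; "squeeze" is the grip in N (left out, the last holds). Time passes only in rows, so rows that do not move let the fingers close. It gives the time, the measured TCP pose, the force, the opening and the grip force at its end, in the units of the state.
- readout.observe(): the state, without advancing time (a new reading comes with each control period).
- vision.snapshot(name): name is "scene" or "top" or "wrist"; returns a dict with "color" (420x560x3 uint8, red, green, blue), "camera_matrix" (3x3 intrinsics, pixels), "position" and "orientation" of the camera in the world. Camera axes: x right, y down, z forward; pixel columns grow to the right and rows downward; lengths in m; the calibration is good to about 2 mm. A picture is of the moment at which its call begins. There is no depth.
- workorder.hand_in(): hands the job in; it is judged then, once.
The state is a dict: "time": time; "joint_positions": joint angles; "qd": joint speeds; "joint_efforts": joint torques, N m; "eef_pos": TCP position; "orientation": TCP orientation; "contact_force": force on the tool from outside, world axes, zero at the start; "moment": the same for the moment, N m; "gripper_width": finger opening in m; "finger_force": force on a finger pad.
Only numpy, scipy, OpenCV 4.12 (cv2) and the standard library are available. Lean on these libraries where they do the work, as an engineer would, in place of code of your own. Each camera call takes 0.05 s, during which the arm holds its last target. There are 200 camera calls.

## Working session

There is one attempt and no reset: what is moved stays moved. The work goes in short steps, Python scripts to look and compute and a tool call to move; the robot and the scene stay as the last step left them, time stands still between calls to the robot, and variables do not carry over. Pictures are saved under pics/ and viewed, at most 10 in all, crops included, and the job is handed in when it is done.

Besides the shell and the picture viewer there is one more tool, called as a command line: name --argument value ..., lists and objects as JSON in quotes. jog_arm: Moves the arm, as the interface text tells. Its arguments: {"type":"object","properties":{"motion":{"type":"array","items":{"type":"object","properties":{"jaw":{"type":"number"},"travel":{"type":"array","items":{"type":"number"}},"spin":{"type":"number"}}}},"squeeze":{"type":"number"}},"required":["motion"]}

```bash
mkdir -p pics; ls; python3 - <<'E'
from rig import readout, vision
import cv2,pickle,numpy as np
s=readout.observe(); print({k:np.round(v,3).tolist() for k,v in s.items()})
for n in ("scene","top"):
    d=vision.snapshot(n); pickle.dump(d,open(n+".pkl","wb")); cv2.imwrite(f"pics/{n}0.png",d["color"][:,:,::-1])
    print(n,d["camera_matrix"],d["position"],d["orientation"])
E
```

```text
pics
{'time': 0.0, 'joint_positions': [-1.376, 0.478, 0.022, 1.556, -0.011, 1.109, -0.083], 'qd': [0.001, -0.001, -0.001, 0.001, 0.0, 0.001, -0.001], 'joint_efforts': [-0.0, -58.286, 1.535, -27.26, -0.054, 0.017, 0.0], 'eef_pos': [0.201, 0.644, 0.198], 'orientation': [-0.474, -3.106, 0.003], 'contact_force': [-0.641, 1.135, 0.13], 'moment': [-0.019, -0.019, -0.008], 'finger_force': 0.0, 'gripper_width': 0.088}
scene [[383.56517167   0.         281.50707312]
 [  0.         383.56517167 207.88454047]
 [  0.           0.           1.        ]] [0.96021334 0.19691136 0.81751851] [-1.58236404 -2.21660633  0.68101181]
top [[477.0584113    0.         270.54736223]
 [  0.         477.0584113  200.48077092]
 [  0.           0.           1.        ]] [0.43813889 0.0262729  1.14515921] [-2.13093215  2.18010626 -0.10216005]
```

View pics/scene0.png

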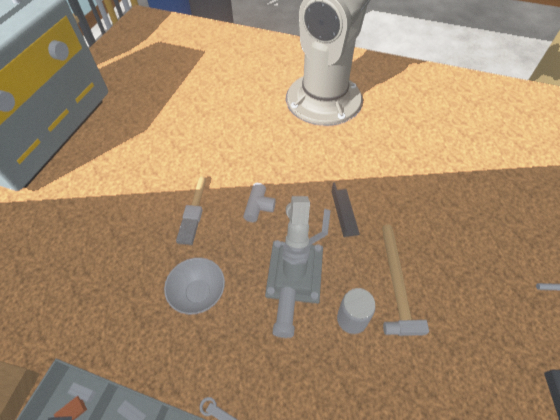

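View pics/top0.png

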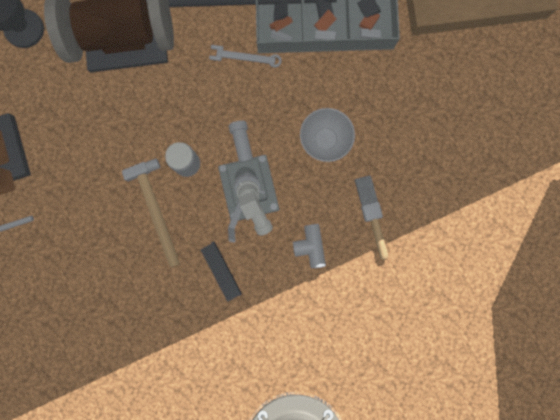

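```bash
python3 - <<'E'
import cv2,pickle,numpy as np
t=pickle.load(open("top.pkl","rb"))["color"][110:250,205:305,::-1]
s=pickle.load(open("scene.pkl","rb"))["color"][185:345,250:345,::-1]
f=lambda a,k:cv2.resize(a,None,fx=k,fy=k,interpolation=cv2.INTER_CUBIC)
a=f(t,4);b=f(s,4)
h=600
im=np.zeros((600,400+340,3),np.uint8)
im[:560,:400]=a; b=cv2.resize(s,None,fx=3.5,fy=3.5,interpolation=cv2.INTER_CUBIC); im[:b.shape[0],405:405+b.shape[1]]=b
cv2.imwrite("pics/crop.png",np.clip(im.astype(float)*1.3,0,255).astype(np.uint8))
E
```

```text
(no output)
```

View pics/crop.png

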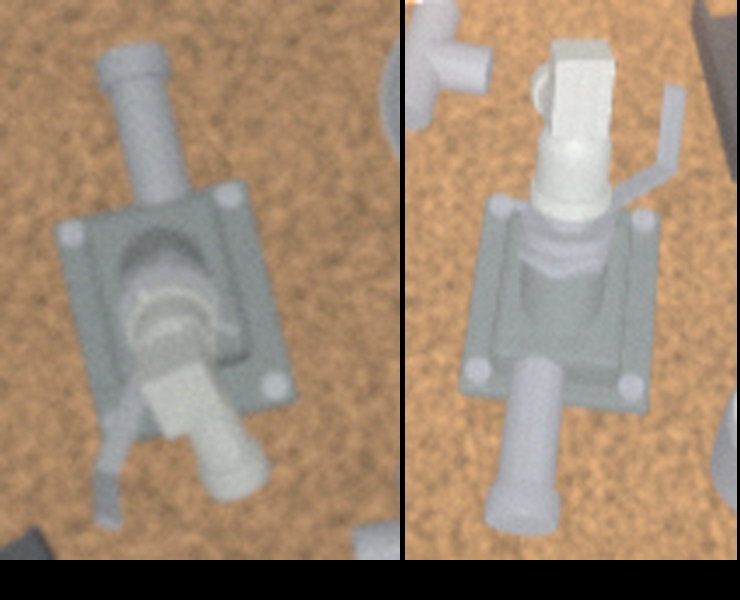

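```bash
cat > h.py <<'E'
import numpy as np,pickle
from scipy.spatial.transform import Rotation as R
def ray(d,uv):
    K=d["camera_matrix"]; v=np.linalg.solve(K,[uv[0],uv[1],1.]); v=R.from_rotvec(d["orientation"]).apply(v)
    return np.array(d["position"]),v/np.linalg.norm(v)
def tri(rs):
    A=np.zeros((3,3));b=np.zeros(3)
    for p,v in rs: P=np.eye(3)-np.outer(v,v);A+=P;b+=P@p
    x=np.linalg.solve(A,b); return x,max(np.linalg.norm((np.eye(3)-np.outer(v,v))@(x-p)) for p,v in rs)
def proj(d,X):
    q=R.from_rotvec(d["orientation"]).inv().apply(np.array(X)-d["position"]); return (d["camera_matrix"]@(q/q[2]))[:2]
E
python3 - <<'E'
from h import *
T=pickle.load(open("top.pkl","rb"));S=pickle.load(open("scene.pkl","rb"))
t=lambda x,y:ray(T,(205+(x+.5)/4-.5,110+(y+.5)/4-.5)); s=lambda x,y:ray(S,(250+(x-405+.5)/3.5-.5,185+(y+.5)/3.5-.5))
P={}
for n,a,b in [("b+-+",(71,234),(630,386)),("b+-",(229,194),(478,371)),("b--",(275,386),(501,207)),("pipeend",(130,52),(522,522)),
  ("tabtop",(107,523),(674,90)),("tabbot",(106,472),(668,165))]:
    P[n],e=tri([t(*a),s(*b)]); print(n,P[n].round(4),round(e,4))
c=(P["b+-+"]+P["b--"])/2; d1=P["b+-"]-P["b--"]; d2=P["b+-+"]-P["b+-"]
y1=np.arctan2(d1[1],d1[0]); y2=np.arctan2(d2[1],d2[0])-np.pi/2
print(c,np.linalg.norm(d1),np.linalg.norm(d2),y1,y2)
E
```

```text
b+-+ [0.6465 0.1581 0.0155] 0.0005
b+- [0.6683 0.0637 0.0151] 0.0007
b-- [0.5519 0.0383 0.0124] 0.0004
pipeend [0.7526 0.1214 0.032 ] 0.0013
tabtop [0.4706 0.1316 0.0857] 0.0005
tabbot [0.501  0.138  0.0416] 0.0014
[0.59920004 0.0982046  0.01396584] 0.11918973732674405 0.096827140313859 0.2148968614636486 0.22637128896214342
```

```bash
cat >> h.py <<'E'
psi=0.221; B=np.array([.5992,.0982,.075]); Rm=R.from_euler('z',psi).as_matrix()
ax=Rm@np.array([-.5312,0,.8473]); ex=Rm@np.array([.8473,0,.5312]); ey=Rm@np.array([0,1.,0])
E
python3 - <<'E'
from h import *
T=pickle.load(open("top.pkl","rb"));S=pickle.load(open("scene.pkl","rb"))
for X in ([.4706,.1316,.0857],[.501,.138,.0416]):
    d=np.array(X)-B; print("tab h,r,ang",d@ax,np.hypot(d@ex,d@ey),np.arctan2(d@ey,d@ex))
tc=lambda X:(proj(T,X)-[205,110]+.5)*4-.5
sc=lambda X:(proj(S,X)-[250,185]+.5)*3.5+[404.5,-.5]
for h in (.0,.02,.04,.06,.08,.1,.12,.14): print(h,tc(B+h*ax).round(),sc(B+h*ax).round())
# outlet mouth: ray from top at (235,478)
p,v=ray(T,(205+235/4,110+480/4))
for h in (.0,.02,.03,.04,.05,.06,.07):
    o=B+h*ax; X=p+v*(((o-p)@ax)/(v@ax)); d=X-o; print(h,X.round(3),np.hypot(d@ex,d@ey),np.arctan2(d@ey,d@ex),sc(X).round())
print(ax)
E
```

```text
tab h,r,ang 0.07182782780070952 0.11229447937090518 2.569689820970597
tab h,r,ang 0.01796094106136144 0.10964047575981983 2.55861974776313
0.0 [166. 295.] [565. 250.]
0.02 [168. 308.] [567. 222.]
0.04 [170. 323.] [570. 193.]
0.06 [173. 338.] [572. 164.]
0.08 [176. 353.] [574. 134.]
0.1 [178. 369.] [577. 103.]
0.12 [181. 385.] [579.  72.]
0.14 [184. 402.] [582.  40.]
0.0 [0.496 0.062 0.007] 0.12890966683197067 -3.04532967909932 [559. 154.]
0.02 [0.495 0.062 0.03 ] 0.11799165279688448 -3.032552151411381 [560. 135.]
0.03 [0.494 0.061 0.041] 0.11254092065152065 -3.025234294455519 [560. 126.]
0.04 [0.494 0.061 0.052] 0.10709682845136184 -3.017171985819869 [560. 116.]
0.05 [0.493 0.06  0.064] 0.1016604429435866 -3.0082467654793286 [560. 106.]
0.06 [0.492 0.06  0.075] 0.09623307023331042 -2.9983139449164673 [560.  96.]
0.07 [0.492 0.06  0.087] 0.09081632620553191 -2.987195028499432 [560.  85.]
[-0.51828054 -0.11644191  0.8473    ]
```

```bash
cat >> h.py <<'E'
uh=np.array([-np.cos(psi),-np.sin(psi),0]); vh=np.array([-np.sin(psi),np.cos(psi),0]); O=np.array([.5992,.0982,0])
def uvz(X): d=np.array(X)-O; return np.array([d@uh,d@vh,X[2]])
def go(u,v,z,yaw=None):
    "tool-axis shift (mm) to (u,v,z); spin to bring tool y along -u (yaw 0)"
    from rig import readout
    s=readout.observe(); M=R.from_rotvec(s["orientation"]).as_matrix(); y=M[:,1]
    spin=np.arctan2(-np.cross(y,-uh)[2],y@-uh)
    d=O+u*uh+v*vh+np.array([0,0,z])-s["eef_pos"]
    print("t",round(s["time"],2),"uvz",(uvz(s["eef_pos"])*1e3).round(1),"j",np.round(s["joint_positions"],2),"F uvz",np.round([np.dot(s["contact_force"],k) for k in (uh,vh,[0,0,1])],1))
    print("spin needed",spin.round(3),"shift mm in present tool axes",(M.T@d*1e3).round(1))
E
python3 -c "
from h import *
go(.11,.0,.36)"
```

```text
t 0.1 uvz [268.8 619.6 198.3] j [-1.38  0.48  0.02  1.56 -0.01  1.11 -0.08] F uvz [-0.1 -1.  -0.1]
spin needed 1.047 shift mm in present tool axes [-447.4 -457.3 -160.9]
```

jog_arm --motion '[{"travel": [0, 0, -40], "jaw": 255}, {"travel": [0, 0, -40], "jaw": 255}, {"travel": [0, 0, -40], "jaw": 255}, {"travel": [0, 0, -40], "jaw": 255}, {"travel": [-30, -30.5, 0], "jaw": 255}, {"travel": [-30, -30.5, 0], "jaw": 255}, {"travel": [-30, -30.5, 0], "jaw": 255}, {"travel": [-30, -30.5, 0], "jaw": 255}, {"travel": [-30, -30.5, 0], "jaw": 255}, {"travel": [-30, -30.5, 0], "jaw": 255}]' --squeeze 20

```text
schema error: expected keys jaw, travel, spin
```

jog_arm --motion '[{"travel": [-30, -30.5, 0], "jaw": 255}, {"travel": [-30, -30.5, 0], "jaw": 255}, {"travel": [-30, -30.5, 0], "jaw": 255}, {"travel": [-30, -30.5, 0], "jaw": 255}, {"travel": [-30, -30.5, 0], "jaw": 255}, {"travel": [-30, -30.5, 0], "jaw": 255}, {"travel": [-30, -30.5, 0], "jaw": 255}, {"travel": [-30, -30.5, 0], "jaw": 255}, {"travel": [-30, -30.5, 0], "jaw": 255}, {"travel": [0, 0, 0], "jaw": 255}]'

```text
schema error: expected keys jaw, travel, spin
```

jog_arm --motion '[{"spin": 0.149, "jaw": 255}, {"spin": 0.149, "jaw": 255}, {"spin": 0.149, "jaw": 255}, {"spin": 0.149, "jaw": 255}, {"spin": 0.149, "jaw": 255}, {"spin": 0.149, "jaw": 255}, {"spin": 0.149, "jaw": 255}, {"travel": [0, 0, 0], "jaw": 255}]'

```text
schema error: expected keys jaw, travel, spin
```

```bash
python3 - <<'E'
from h import *
from rig import vision
import cv2
go(.11,0,.36)
d=vision.snapshot("wrist"); pickle.dump(d,open("wrist.pkl","wb")); cv2.imwrite("pics/w0.png",d["color"][:,:,::-1])
print(d["position"],R.from_rotvec(d["orientation"]).as_matrix()[:,2])
E
```

```text
t 0.1 uvz [268.8 619.6 198.3] j [-1.38  0.48  0.02  1.56 -0.01  1.11 -0.08] F uvz [-0.1 -1.  -0.1]
spin needed 1.047 shift mm in present tool axes [-447.4 -457.3 -160.9]
[0.13806024 0.66304562 0.38427392] [ 0.23448143 -0.07451204 -0.96926076]
```

View pics/w0.png

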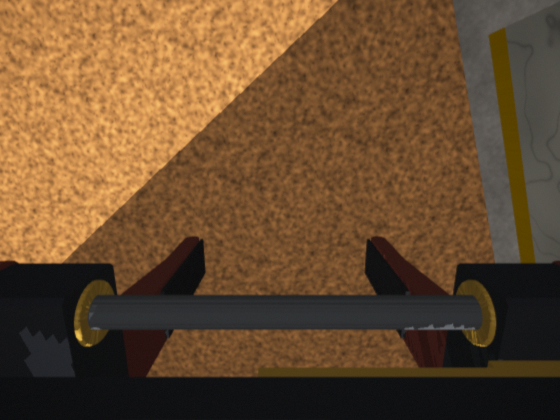

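jog_arm --motion '[{"travel": [0, 0, -40], "jaw": 255, "spin": 0}, {"travel": [0, 0, -40], "jaw": 255, "spin": 0}, {"travel": [0, 0, -40], "jaw": 255, "spin": 0}, {"travel": [0, 0, -40], "jaw": 255, "spin": 0}, {"travel": [-30, -30.5, 0], "jaw": 255, "spin": 0}, {"travel": [-30, -30.5, 0], "jaw": 255, "spin": 0}, {"travel": [-30, -30.5, 0], "jaw": 255, "spin": 0}, {"travel": [-30, -30.5, 0], "jaw": 255, "spin": 0}, {"travel": [-30, -30.5, 0], "jaw": 255, "spin": 0}, {"travel": [-30, -30.5, 0], "jaw": 255, "spin": 0}]' --squeeze 20

```text
time: 1.15
eef_pos: [0.319, 0.4141, 0.359]
orientation: [-0.474, -3.106, 0.0]
contact_force: [0.7, 0.5, -0.6]
gripper_width: 0.0111
finger_force: 0.0
```

jog_arm --motion '[{"travel": [-30, -30.5, 0], "jaw": 255, "spin": 0}, {"travel": [-30, -30.5, 0], "jaw": 255, "spin": 0}, {"travel": [-30, -30.5, 0], "jaw": 255, "spin": 0}, {"travel": [-30, -30.5, 0], "jaw": 255, "spin": 0}, {"travel": [-30, -30.5, 0], "jaw": 255, "spin": 0}, {"travel": [-30, -30.5, 0], "jaw": 255, "spin": 0}, {"travel": [-30, -30.5, 0], "jaw": 255, "spin": 0}, {"travel": [-30, -30.5, 0], "jaw": 255, "spin": 0}, {"travel": [-30, -30.5, 0], "jaw": 255, "spin": 0}, {"travel": [0, 0, 0], "jaw": 255, "spin": 0}]'

```text
time: 2.15
eef_pos: [0.4959, 0.0671, 0.3593]
orientation: [0.489, 3.102, -0.003]
contact_force: [-0.2, 0.1, -0.4]
gripper_width: -0.0001
finger_force: 0.0
```

jog_arm --motion '[{"spin": 0.149, "jaw": 255, "travel": [0, 0, 0]}, {"spin": 0.149, "jaw": 255, "travel": [0, 0, 0]}, {"spin": 0.149, "jaw": 255, "travel": [0, 0, 0]}, {"spin": 0.149, "jaw": 255, "travel": [0, 0, 0]}, {"spin": 0.149, "jaw": 255, "travel": [0, 0, 0]}, {"spin": 0.149, "jaw": 255, "travel": [0, 0, 0]}, {"spin": 0.149, "jaw": 255, "travel": [0, 0, 0]}, {"spin": 0, "jaw": 255, "travel": [0, 0, 0]}]'

```text
time: 2.95
eef_pos: [0.494, 0.074, 0.3589]
orientation: [-1.958, -2.456, 0.0]
contact_force: [-0.1, 1.3, -0.7]
gripper_width: 0.0004
finger_force: 0.0
```

```bash
python3 - <<'E'
from h import *
from rig import vision
import cv2
go(.11,0,.36)
d=vision.snapshot("wrist"); pickle.dump(d,open("wrist.pkl","wb")); cv2.imwrite("pics/w1.png",d["color"][:,:,::-1])
print(d["position"],R.from_rotvec(d["orientation"]).as_matrix()[:,2])
for h in (0.07,.12,.13,.135,.14): print(h,proj(d,B+h*ax))
E
```

```text
t 2.95 uvz [108.   -0.5 358.9] j [-0.77  0.05  0.53  1.77 -0.03  1.33 -0.01] F uvz [-0.2  1.3 -0.7]
spin needed 0.003 shift mm in present tool axes [ 0.5 -2.  -1.1]
[0.47992139 0.1382712  0.54493462] [ 0.05416417 -0.23960661 -0.96935799]
0.07 [338.83504772 181.20868604]
0.12 [322.08982246 186.8490867 ]
0.13 [318.2882666  188.12958892]
0.135 [316.32255093 188.79171342]
0.14 [314.31154872 189.46909208]
```

View pics/w1.png

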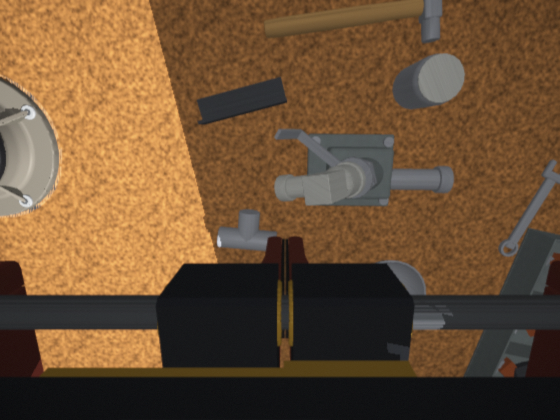

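```bash
python3 - <<'E'
from h import *
import cv2
d=pickle.load(open("wrist.pkl","rb"))["color"][115:220,260:400,::-1]
a=cv2.resize(d,None,fx=5,fy=5,interpolation=cv2.INTER_CUBIC)
cv2.imwrite("pics/w1c.png",np.clip(a.astype(float)*1.1,0,255).astype(np.uint8))
E
```

```text
(no output)
```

View pics/w1c.png

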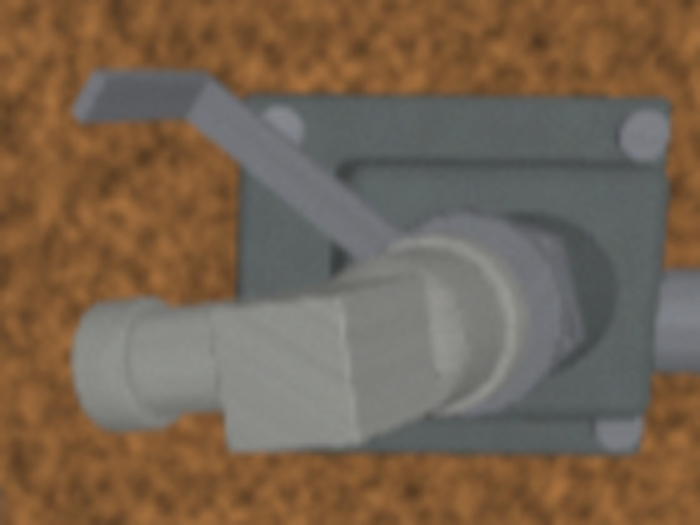

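```bash
cat >> h.py <<'E'
c,s_=np.cos,np.sin
def el(x,y,h,f):  # elbow-plane point -> uvz
    p,q=x*c(f)-y*s_(f),x*s_(f)+y*c(f)
    return np.array([.5312*h+.8473*p,q,.075+.8473*h-.5312*p])
def tool(kind,f,adv=0):
    "tool pose (u,v,yaw) trailing-side (or leading: -leg) pusher, adv = extra push m"
    t=np.array([-.8473*s_(f),c(f)]);t/=np.linalg.norm(t); e=np.array([t[1],-t[0]])
    if kind=="boss": C=el(.017,-.017,.128,f)[:2]; P=C-t*(.010-adv)+e*.0085
    else:
        r,sg=kind; C=el(r,0,.070,f); P=C[:2]-sg*t*(.025-adv); print("   legz",C[2].round(4),end=" ")
    return P,np.arctan2(-t[0],t[1])
def rows(kind,fs,cur,adv=0):
    "rows in tool axes from current (u,v,yaw)"
    P,y=np.array(cur[:2]),cur[2]
    for f in fs:
        Q,y2=tool(kind,f,adv); d=Q-P; t=np.array([-s_(y),c(y)]); e=np.array([c(y),s_(y)])
        print(round(f,2),"xy",(d@t*1e3).round(1),(-d@e*1e3).round(1),"spin",round(y2-y,3),"uv",(Q*1e3).round(1)); P,y=Q,y2
E
python3 - <<'E'
from h import *
go(.092,-.06,.132)
rows("boss",np.arange(-.15,1.06,.1),(.092,-.06,0))
E
```

```text
t 3.0 uvz [107.9  -0.6 359. ] j [-0.77  0.05  0.53  1.77 -0.03  1.33 -0.01] F uvz [-0.4 -0.2 -0.4]
spin needed 0.008 shift mm in present tool axes [-59.5  15.5 227. ]
-0.15 xy 29.7 4.8 spin -0.127 uv [ 87.2 -30.3]
-0.05 xy 2.5 -2.2 spin 0.085 uv [ 89.7 -28.2]
0.05 xy 2.5 -2.2 spin 0.085 uv [ 92.  -25.8]
0.15 xy 2.6 -2.2 spin 0.085 uv [ 94.1 -23.1]
0.25 xy 2.6 -2.2 spin 0.086 uv [ 95.9 -20.2]
0.35 xy 2.7 -2.2 spin 0.087 uv [ 97.5 -17.2]
0.45 xy 2.7 -2.2 spin 0.089 uv [ 98.9 -13.9]
0.55 xy 2.7 -2.3 spin 0.091 uv [100.  -10.6]
0.65 xy 2.8 -2.3 spin 0.093 uv [100.7  -7. ]
0.75 xy 2.8 -2.4 spin 0.096 uv [101.2  -3.4]
0.85 xy 2.8 -2.4 spin 0.099 uv [101.4   0.3]
0.95 xy 2.8 -2.5 spin 0.102 uv [101.2   4. ]
1.05 xy 2.8 -2.5 spin 0.106 uv [100.7   7.7]
```

jog_arm --motion '[{"travel": [-30, 8, 0], "jaw": 255, "spin": -0.06}, {"travel": [-29.5, 7.5, 0], "jaw": 255, "spin": -0.06}, {"travel": [0, 0, 40], "jaw": 255, "spin": 0}, {"travel": [0, 0, 40], "jaw": 255, "spin": 0}, {"travel": [0, 0, 40], "jaw": 255, "spin": 0}, {"travel": [0, 0, 40], "jaw": 255, "spin": 0}, {"travel": [0, 0, 35], "jaw": 255, "spin": 0}, {"travel": [0, 0, 22], "jaw": 255, "spin": 0}, {"travel": [0, 0, 10], "jaw": 255, "spin": 0}, {"travel": [0, 0, 0], "jaw": 255, "spin": 0}]'

```text
time: 4.0
eef_pos: [0.5236, 0.0199, 0.1312]
orientation: [-1.803, -2.571, 0.003]
contact_force: [-1.0, 0.8, 0.3]
gripper_width: 0.0006
finger_force: 0.0
```

```bash
python3 - <<'E'
from h import *
go(.0872,-.0303,.132)
E
```

```text
t 4.0 uvz [ 90.9 -59.9 131.2] j [-0.59  0.34  0.54  2.01 -0.23  0.85  0.42] F uvz [0.8 1.  0.3]
spin needed 0.126 shift mm in present tool axes [28.9  7.4 -0.8]
```

Approach to contact in small steps.

jog_arm --motion '[{"travel": [10, 3.5, 0], "jaw": 255, "spin": 0}, {"travel": [10, 3, 0], "jaw": 255, "spin": 0}, {"travel": [4, 0, 0], "jaw": 255, "spin": 0}, {"travel": [3, 0, 0], "jaw": 255, "spin": 0}, {"travel": [2, 0, 0], "jaw": 255, "spin": 0}, {"travel": [0, 0, 0], "jaw": 255, "spin": 0}]'

```text
time: 4.6
eef_pos: [0.5217, 0.0484, 0.1328]
orientation: [1.807, 2.567, 0.002]
contact_force: [3.7, -2.6, 0.0]
gripper_width: 0.0006
finger_force: 1.6
```

jog_arm --motion '[{"travel": [2.5, -2.2, 0], "jaw": 255, "spin": 0.085}, {"travel": [2.5, -2.2, 0], "jaw": 255, "spin": 0.085}, {"travel": [0, 0, 0], "jaw": 255, "spin": 0}]'

```text
time: 4.9
eef_pos: [0.5179, 0.0496, 0.1331]
orientation: [2.021, 2.396, 0.003]
contact_force: [7.6, -7.9, -2.4]
gripper_width: 0.0007
finger_force: 4.9
```

```bash
python3 - <<'E'
from h import *
from rig import vision
import cv2
go(.0941,-.0231,.132)
a=[vision.snapshot(n) for n in ("top","wrist")]
b=[cv2.resize(a[0]["color"][140:240,210:300],None,fx=4,fy=4),cv2.resize(a[1]["color"],(400,300))]
im=np.zeros((400,760+0,3),np.uint8); im[:400,:360]=b[0]; im[:300,360:]=b[1]
cv2.imwrite("pics/p1.png",im[:,:,::-1])
E
```

```text
t 4.9 uvz [ 90.  -29.6 133.1] j [-0.69  0.33  0.58  2.02 -0.24  0.84  0.19] F uvz [-5.7 -9.4 -2.4]
spin needed -0.051 shift mm in present tool axes [ 6.3 -4.4  1. ]
```

View pics/p1.png

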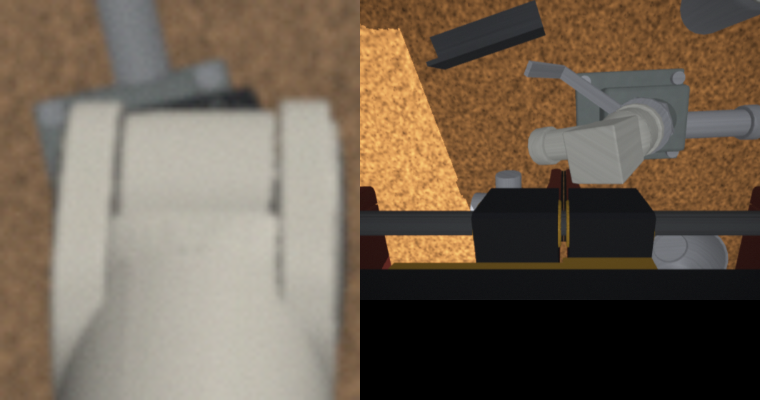

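jog_arm --motion '[{"travel": [3, -0.5, 0], "jaw": 255, "spin": 0.03}, {"travel": [3, -0.5, 0], "jaw": 255, "spin": 0.03}, {"travel": [3, -1, 0], "jaw": 255, "spin": 0.03}, {"travel": [0, 0, 0], "jaw": 255, "spin": 0}]'

```text
time: 5.4
eef_pos: [0.5121, 0.054, 0.1313]
orientation: [2.129, 2.302, -0.008]
contact_force: [7.6, -19.3, -13.5]
gripper_width: 0.0001
finger_force: 9.4
```

```bash
cat >> h.py <<'E'
def look(name):
    from rig import vision
    import cv2
    d=vision.snapshot("wrist"); pickle.dump(d,open("wrist.pkl","wb")); cv2.imwrite(f"pics/{name}.png",d["color"][60:270,:,::-1]); return d
E
python3 - <<'E'
from h import *
go(.0941,-.0231,.132); d=look("p2")
# pale elbow mask: near-neutral bright pixels
for h in (.1,): print(proj(d,B+.13*ax),[(f,proj(d,(lambda q:O+q[0]*uh+q[1]*vh+np.array([0,0,q[2]]))(el(.088,0,.07,f))).round()) for f in (-.2,0,.2,.4,.6)])
E
```

```text
t 5.4 uvz [ 94.7 -24.1 131.3] j [-0.72  0.34  0.6   2.03 -0.24  0.84  0.09] F uvz [ -3.2 -20.5 -13.5]
spin needed -0.143 shift mm in present tool axes [ 1.   0.5 -0.8]
[334.17495636 222.16877981] [(-0.2, array([262., 214.])), (0, array([256., 191.])), (0.2, array([254., 168.])), (0.4, array([256., 143.])), (0.6, array([262., 119.]))]
```

View pics/p2.png

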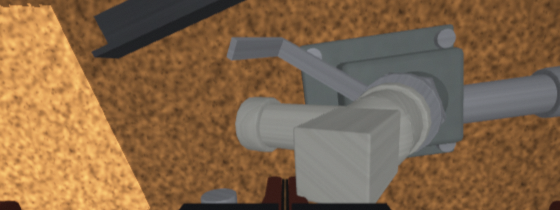

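jog_arm --motion '[{"travel": [3, -1, 0], "jaw": 255, "spin": 0.06}, {"travel": [3, -1.5, 0], "jaw": 255, "spin": 0.07}, {"travel": [3, -1.5, 0], "jaw": 255, "spin": 0.08}, {"travel": [3, -2, 0], "jaw": 255, "spin": 0.08}, {"travel": [0, 0, 0], "jaw": 255, "spin": 0}]'

```text
time: 5.95
eef_pos: [0.5012, 0.067, 0.1295]
orientation: [2.444, 1.973, -0.019]
contact_force: [-3.1, -15.3, -10.2]
gripper_width: 0.0002
finger_force: 8.2
```

```bash
cat >> h.py <<'E'
def W(q): return O+q[0]*uh+q[1]*vh+np.array([0,0,q[2]])
def phi(view="wrist",lim=None,dbg=False):
    "outlet angle: sample elbow-coloured pixels on the circle of the leg's top line (r 70-88), seen in the view"
    from rig import vision
    import cv2
    d=vision.snapshot(view); im=cv2.GaussianBlur(d["color"],(3,3),0).astype(int); sc=[]
    fs=np.arange(-.6,2.9,.02)
    for f in fs:
        px=[im[int(round(y)),int(round(x))] if 0<=x<560 and 0<=y<420 else np.zeros(3,int) for x,y in (proj(d,W(el(r,0,.082,f))) for r in (.06,.068,.076,.084))]
        sc.append(np.median(px,0))
    sc=np.array(sc); sat=(sc.max(1)-sc.min(1)); 
    m=(sc[:,0]>=sc[:,2]-4)&(sat<28)&(sc.mean(1)>95)
    print(view,"elbow colour at phi:",fs[m].round(2).tolist() if dbg else (fs[m].min().round(2),fs[m].max().round(2),m.sum(),fs[m].mean().round(3)) if m.any() else None)
    return d,fs,sc
E
python3 - <<'E'
from h import *
go(.0941,-.0231,.132)
d,fs,sc=phi(dbg=True)
for f,s in list(zip(fs,sc))[::4]: print(round(f,2),s.astype(int).tolist(),end="; ")
E
```

```text
t 5.95 uvz [102.5  -9.  129.5] j [-0.8   0.34  0.66  2.05 -0.27  0.85 -0.2 ] F uvz [  6.4 -14.3 -10.2]
spin needed -0.433 shift mm in present tool axes [-9.3 13.5 -2.5]
wrist elbow colour at phi: [0.46, 0.48, 0.5, 0.52, 0.54, 0.56, 0.58, 0.6, 0.62, 0.64, 0.66, 0.68, 0.7, 0.72, 0.74, 0.76, 0.78, 0.8, 0.82, 0.84, 0.86, 0.88, 0.9, 0.92, 0.94, 0.96, 0.98, 2.74]
-0.6 [46, 48, 48]; -0.52 [85, 80, 78]; -0.44 [95, 81, 76]; -0.36 [55, 29, 23]; -0.28 [54, 27, 22]; -0.2 [112, 75, 44]; -0.12 [136, 93, 53]; -0.04 [137, 93, 53]; 0.04 [141, 97, 55]; 0.12 [118, 80, 46]; 0.2 [136, 93, 53]; 0.28 [121, 82, 47]; 0.36 [138, 94, 54]; 0.44 [117, 87, 62]; 0.52 [127, 127, 124]; 0.6 [139, 139, 135]; 0.68 [145, 145, 142]; 0.76 [151, 151, 147]; 0.84 [147, 147, 143]; 0.92 [131, 129, 125]; 1.0 [119, 100, 78]; 1.08 [120, 96, 56]; 1.16 [129, 92, 53]; 1.24 [124, 85, 49]; 1.32 [148, 101, 58]; 1.4 [133, 90, 52]; 1.48 [139, 95, 53]; 1.56 [127, 87, 49]; 1.64 [130, 89, 51]; 1.72 [122, 83, 47]; 1.8 [117, 80, 45]; 1.88 [130, 88, 50]; 1.96 [114, 82, 49]; 2.04 [125, 90, 51]; 2.12 [121, 88, 50]; 2.2 [106, 83, 53]; 2.28 [125, 94, 74]; 2.36 [120, 86, 49]; 2.44 [121, 97, 56]; 2.52 [121, 85, 49]; 2.6 [135, 91, 52]; 2.68 [104, 76, 43]; 2.76 [103, 105, 109]; 2.84 [113, 115, 120];
```

jog_arm --motion '[{"travel": [3, -2, 0], "jaw": 255, "spin": 0.09}, {"travel": [3, -2, 0], "jaw": 255, "spin": 0.09}, {"travel": [3, -2, 0], "jaw": 255, "spin": 0.09}, {"travel": [3, -2, 0], "jaw": 255, "spin": 0.09}, {"travel": [0, 0, 0], "jaw": 255, "spin": 0}]'

```text
time: 6.5
eef_pos: [0.4975, 0.083, 0.13]
orientation: [2.757, 1.506, -0.017]
contact_force: [-6.3, -11.3, -4.4]
gripper_width: 0.0004
finger_force: 10.4
```

```bash
python3 - <<'E'
from h import *
go(.0941,-.0231,.132)
phi()
E
```

```text
t 6.5 uvz [102.5   7.4 130. ] j [-0.9   0.36  0.75  2.06 -0.32  0.86 -0.54] F uvz [ 8.6 -9.6 -4.4]
spin needed -0.792 shift mm in present tool axes [-15.5  27.6  -2. ]
wrist elbow colour at phi: (np.float64(-0.38), np.float64(2.38), np.int64(41), np.float64(0.908))
```

```bash
sed -i 's/fs\[m\].mean().round(3))/np.median(fs[m]).round(3))/' h.py; python3 - <<'E'
from h import *
phi(dbg=True)
rows((.062,1),np.arange(1.05,2.5,.1),(.1025,.0074,.792))
E
```

```text
wrist elbow colour at phi: [-0.38, -0.36, -0.34, -0.32, -0.3, -0.28, -0.26, -0.24, -0.22, -0.2, 0.92, 0.94, 0.96, 0.98, 1.0, 1.02, 1.04, 1.06, 1.08, 1.1, 1.12, 1.14, 1.16, 1.18, 1.2, 1.22, 1.24, 1.26, 1.28, 1.3, 1.32, 1.34, 1.36, 1.38, 1.4, 1.42, 1.44, 1.46, 1.48, 1.5, 2.36, 2.38, 2.74, 2.76]
   legz 0.1179 1.05 xy 35.9 -10.1 spin 0.184 uv [84.  39.8]
   legz 0.1209 1.15 xy 5.6 -2.4 spin 0.109 uv [80.7 44.9]
   legz 0.1239 1.25 xy 5.5 -2.5 spin 0.112 uv [77.  49.7]
   legz 0.1271 1.35 xy 5.5 -2.6 spin 0.115 uv [72.9 54.1]
   legz 0.1303 1.45 xy 5.4 -2.6 spin 0.117 uv [68.3 58. ]
   legz 0.1336 1.55 xy 5.4 -2.6 spin 0.118 uv [63.3 61.4]
   legz 0.1369 1.65 xy 5.4 -2.6 spin 0.118 uv [57.9 64.1]
   legz 0.1402 1.75 xy 5.4 -2.6 spin 0.117 uv [52.3 66.2]
   legz 0.1434 1.85 xy 5.5 -2.6 spin 0.116 uv [46.4 67.6]
   legz 0.1465 1.95 xy 5.5 -2.5 spin 0.113 uv [40.4 68.2]
   legz 0.1495 2.05 xy 5.6 -2.5 spin 0.11 uv [34.3 68.1]
   legz 0.1523 2.15 xy 5.6 -2.4 spin 0.107 uv [28.2 67.2]
   legz 0.155 2.25 xy 5.7 -2.3 spin 0.104 uv [22.3 65.5]
   legz 0.1575 2.35 xy 5.8 -2.2 spin 0.1 uv [16.5 63.1]
   legz 0.1597 2.45 xy 5.9 -2.1 spin 0.097 uv [11.1 60. ]
```

jog_arm --motion '[{"travel": [-3, -10, 0], "jaw": 255, "spin": 0}, {"travel": [12, 0, 0], "jaw": 255, "spin": 0}, {"travel": [13, 0, 0], "jaw": 255, "spin": 0.09}, {"travel": [12, 1, 0], "jaw": 255, "spin": 0.09}, {"travel": [4, -1.5, 0], "jaw": 255, "spin": 0.08}, {"travel": [4, -1.5, 0], "jaw": 255, "spin": 0.08}, {"travel": [0, 0, 0], "jaw": 255, "spin": 0}]'

```text
time: 7.3
eef_pos: [0.5181, 0.1302, 0.1322]
orientation: [-2.968, -1.029, -0.002]
contact_force: [-0.6, 0.1, 0.8]
gripper_width: 0.0006
finger_force: 0.0
```

```bash
python3 - <<'E'
from h import *
go(.0941,-.0231,.132)
phi(dbg=True)
E
```

```text
t 7.3 uvz [ 72.1  49.  132.2] j [-1.    0.42  0.81  2.   -0.39  0.88 -0.88] F uvz [0.6 0.2 0.8]
spin needed -1.124 shift mm in present tool axes [-51.   55.5   0.2]
wrist elbow colour at phi: [0.98, 1.0, 1.02, 1.04, 1.06, 1.08, 1.1, 1.12, 1.14, 1.16, 1.18, 1.2, 1.22, 1.24, 1.26, 1.28, 1.3, 1.32, 1.34, 1.36, 1.38, 1.4, 1.42, 1.44, 1.46, 1.48, 1.5, 1.52, 1.54, 1.56, 1.58, 1.6, 2.08, 2.82, 2.84, 2.86]
```

jog_arm --motion '[{"travel": [5, -2.5, 0], "jaw": 255, "spin": 0.11}, {"travel": [5, -2.5, 0], "jaw": 255, "spin": 0.11}, {"travel": [0, 0, 0], "jaw": 255, "spin": 0}]'

```text
time: 7.65
eef_pos: [0.523, 0.1389, 0.1322]
orientation: [-3.063, -0.698, -0.001]
contact_force: [-0.1, -0.4, 0.9]
gripper_width: 0.0005
finger_force: 0.0
```

```bash
python3 - <<'E'
from h import *
go(.0941,-.0231,.132)
phi(dbg=True)
E
```

```text
t 7.65 uvz [ 65.4  56.4 132.2] j [-1.04  0.45  0.87  1.98 -0.44  0.9  -1.07] F uvz [ 0.2 -0.4  0.9]
spin needed -1.344 shift mm in present tool axes [-45.9  71.    0.1]
wrist elbow colour at phi: [1.14, 1.16, 1.18, 1.2, 1.22, 1.24, 1.26, 1.28, 1.3, 1.32, 1.34, 1.36, 1.38, 1.4, 1.42, 1.44, 1.46, 1.48, 1.5, 1.52, 1.54, 1.56, 1.58, 1.6, 1.62, 2.02, 2.16, 2.18, 2.2]
```

jog_arm --motion '[{"travel": [5, -2, 0], "jaw": 255, "spin": 0.08}, {"travel": [4, -2, 0], "jaw": 255, "spin": 0.08}, {"travel": [0, 0, 0], "jaw": 255, "spin": 0}]'

```text
time: 8.0
eef_pos: [0.5295, 0.1454, 0.1321]
orientation: [3.109, 0.452, 0.0]
contact_force: [-0.3, 0.3, -1.5]
gripper_width: 0.0009
finger_force: 0.0
```

```bash
python3 - <<'E'
from h import *
go(.0941,-.0231,.132)
phi(dbg=True)
E
```

```text
t 8.0 uvz [ 57.7  61.3 132.1] j [-1.06  0.48  0.9   1.97 -0.48  0.92 -1.2 ] F uvz [ 0.2  0.3 -1.5]
spin needed -1.503 shift mm in present tool axes [-42.1  81.7   0.1]
wrist elbow colour at phi: [-0.6, -0.58, -0.56, -0.54, -0.52, -0.5, -0.48, 1.32, 1.34, 1.36, 1.38, 1.4, 1.42, 1.44, 1.46, 1.48, 1.5, 1.52, 1.54, 1.56, 1.58, 1.6, 1.62, 1.64, 1.66, 2.1, 2.22]
```

jog_arm --motion '[{"travel": [4, -1.5, 0], "jaw": 255, "spin": 0.06}, {"travel": [4, -1.5, 0], "jaw": 255, "spin": 0.06}, {"travel": [0, 0, 0], "jaw": 255, "spin": 0}]'

```text
time: 8.35
eef_pos: [0.5364, 0.15, 0.1321]
orientation: [3.13, 0.265, 0.0]
contact_force: [0.2, -0.3, 0.1]
gripper_width: 0.0006
finger_force: 0.0
```

```bash
python3 - <<'E'
from h import *
go(.0941,-.0231,.132)
d,_,_=phi(dbg=True)
phi("scene",dbg=True)
pickle.dump(d,open("wrist.pkl","wb"))
import cv2; cv2.imwrite("pics/p3.png",d["color"][:,:,::-1])
E
```

```text
t 8.35 uvz [ 49.9  64.3 132.1] j [-1.08  0.51  0.93  1.95 -0.51  0.93 -1.3 ] F uvz [-0.1 -0.4  0.1]
spin needed -1.623 shift mm in present tool axes [-39.5  89.6   0.1]
wrist elbow colour at phi: [-0.6, -0.58, -0.56, -0.54, -0.52, -0.5, -0.48, -0.46, -0.44, -0.42, -0.4, -0.38, -0.36, -0.34, 1.62, 1.64, 1.66, 1.68, 2.32]
scene elbow colour at phi: [-0.34, -0.32, -0.3, -0.28, -0.26, -0.24, -0.22, -0.2, -0.18, -0.16, -0.14, -0.12, -0.1, -0.08, -0.06, -0.04, -0.02, 0.0, 0.02, 0.04, 0.06, 0.08, 0.1, 0.12, 0.14, 0.16, 0.18, 0.2, 0.22, 0.24, 0.26, 0.28, 0.3, 1.2, 1.22, 1.24, 1.32, 1.34, 1.44, 1.46, 1.48, 1.5, 1.52, 1.54, 1.56, 1.58, 1.6, 1.62, 1.64, 1.66, 1.68, 1.7, 1.72, 1.74, 1.76, 1.78, 1.8, 1.82, 1.84, 1.86, 1.88, 1.9, 1.92, 1.94, 1.96, 1.98, 2.0, 2.02, 2.06, 2.08, 2.12, 2.14, 2.24, 2.26, 2.28, 2.3, 2.32, 2.34, 2.36, 2.38, 2.4, 2.42, 2.44, 2.46, 2.48, 2.5, 2.52, 2.54, 2.56, 2.58, 2.6, 2.62, 2.64, 2.66, 2.68, 2.7, 2.72, 2.74, 2.76, 2.78, 2.8, 2.82, 2.84, 2.86, 2.88]
```

View pics/p3.png

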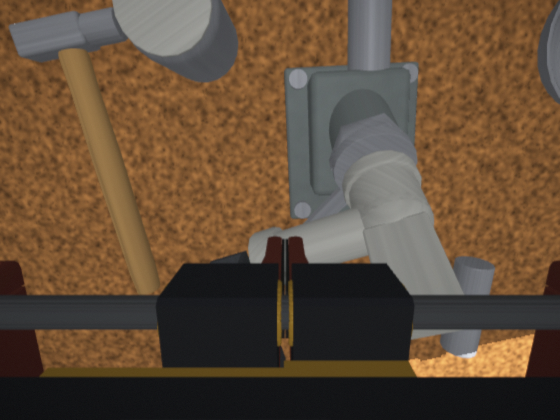

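```bash
python3 - <<'E'
from h import *
from rig import readout
d=pickle.load(open("wrist.pkl","rb")); e=np.array(readout.observe()["eef_pos"])
print("tips",proj(d,e-[0,0,.008]))
for f in np.arange(.5,2,.1): print(round(f,1),proj(d,W(el(.088,0,.07,f))).round(),proj(d,W(el(.04,0,.07,f))).round(),el(.066,0,.07,f).round(3))
E
```

```text
tips [283.50181155 237.90881902]
0.5 [315. 287.] [351. 254.] [0.086 0.032 0.104]
0.6 [306. 285.] [346. 252.] [0.083 0.037 0.105]
0.7 [296. 281.] [342. 250.] [0.08  0.043 0.107]
0.8 [288. 277.] [338. 248.] [0.076 0.047 0.11 ]
0.9 [279. 273.] [334. 245.] [0.072 0.052 0.113]
1.0 [271. 268.] [331. 242.] [0.067 0.056 0.115]
1.1 [264. 262.] [328. 239.] [0.063 0.059 0.118]
1.2 [258. 255.] [326. 236.] [0.057 0.062 0.122]
1.3 [252. 248.] [324. 232.] [0.052 0.064 0.125]
1.4 [248. 240.] [323. 228.] [0.047 0.065 0.128]
1.5 [244. 231.] [322. 224.] [0.041 0.066 0.132]
1.6 [242. 222.] [322. 220.] [0.036 0.066 0.135]
1.7 [241. 212.] [323. 215.] [0.03  0.065 0.139]
1.8 [242. 201.] [325. 210.] [0.024 0.064 0.142]
1.9 [244. 190.] [327. 206.] [0.019 0.062 0.146]
```

```bash
python3 - <<'E'
from h import *
T=pickle.load(open("top.pkl","rb"));S=pickle.load(open("scene.pkl","rb"))
K=S["camera_matrix"]
w=dict(T); w["position"]=np.array([0.47992139,0.1382712,0.54493462])
# wrist pose at w1: rebuild orientation: tool x=vh-ish; z given
z=np.array([0.05416417,-0.23960661,-0.96935799]); x=-uh-(-uh@z)*z; x/=np.linalg.norm(x); y=np.cross(z,x)
w["camera_matrix"]=pickle.load(open("wrist.pkl","rb"))["camera_matrix"]; w["orientation"]=R.from_matrix(np.c_[x,y,z]).as_rotvec()
print(proj(w,B+.13*ax))
wr=lambda a,b:ray(w,(260+(a+.5)/5-.5,115+(b+.5)/5-.5)); t=lambda a,b:ray(T,(205+(a+.5)/4-.5,110+(b+.5)/4-.5)); s=lambda x,y:ray(S,(250+(x-404.5)/3.5-.5,185+(y+.5)/3.5-.5))
def rep(n,rs):
    X,e=tri(rs); d=X-B; print(n,X.round(4),"err",round(e,4),"h",(d@ax).round(4),"x' ",(-d@ex).round(4),"y",(d@ey).round(4))
rep("flange",[wr(103,364),t(237,470)])
rep("boss corner",[wr(213,308),t(175,437),]) 
rep("boss c2",[wr(345,300),t(142,385),s(612,55)])
rep("boss c3",[wr(360,445),t(203,362),s(551,57)])
rep("bossc4 scene",[wr(230,452),s(552,42)]);rep("bossc1 scene",[wr(213,308),s(612,42)])
E
```

```text
[318.2071066  188.00505392]
flange [0.4943 0.0592 0.1037] err 0.003 h 0.0832 x'  0.0787 y -0.015
boss corner [0.5125 0.0889 0.1592] err 0.0006 h 0.1174 x'  0.0287 y 0.0099
boss c2 [0.5361 0.1023 0.2007] err 0.0009 h 0.1388 x'  -0.0154 y 0.0178
boss c3 [0.5474 0.0712 0.1997] err 0.0015 h 0.1356 x'  -0.0184 y -0.015
bossc4 scene [0.5232 0.0611 0.1788] err 0.002 h 0.1317 x'  0.0146 y -0.0195
bossc1 scene [0.5113 0.0938 0.1777] err 0.0024 h 0.1331 x'  0.0189 y 0.0149
```

```bash
python3 - <<'E'
from h import *
go(.05,.06,.132)
rows("boss",[.9],(.0499,.0643,1.623),adv=-.01)
print(); rows("boss",np.arange(.9,1.95,.1),(*tool("boss",.9)[0],tool("boss",.9)[1]))
E
```

```text
t 8.45 uvz [ 50.3  64.  132.1] j [-1.08  0.51  0.93  1.95 -0.51  0.93 -1.3 ] F uvz [ 0.1  1.2 -0.2]
spin needed -1.623 shift mm in present tool axes [0.5 4.  0.1]
0.9 xy -55.1 72.0 spin -0.805 uv [108.6  -4.7]

0.9 xy 0.0 0.0 spin 0.0 uv [101.3   2.1]
1.0 xy 2.8 -2.5 spin 0.104 uv [101.    5.9]
1.1 xy 2.8 -2.6 spin 0.108 uv [100.3   9.6]
1.2 xy 2.8 -2.6 spin 0.111 uv [99.3 13.2]
1.3 xy 2.8 -2.7 spin 0.114 uv [97.9 16.8]
1.4 xy 2.7 -2.7 spin 0.116 uv [96.1 20.2]
1.5 xy 2.7 -2.7 spin 0.117 uv [94.1 23.4]
1.6 xy 2.6 -2.7 spin 0.118 uv [91.7 26.3]
1.7 xy 2.6 -2.7 spin 0.118 uv [89. 29.]
1.8 xy 2.5 -2.7 spin 0.117 uv [86.1 31.3]
1.9 xy 2.4 -2.7 spin 0.115 uv [83.1 33.2]
```

jog_arm --motion '[{"travel": [0, 0, -45], "jaw": 255, "spin": 0}, {"travel": [0, 0, -45], "jaw": 255, "spin": 0}, {"travel": [-30, 30, 0], "jaw": 255, "spin": 0}, {"travel": [-25, 42, 0], "jaw": 255, "spin": 0}, {"travel": [0, 0, 0], "jaw": 255, "spin": -0.145}, {"travel": [0, 0, 0], "jaw": 255, "spin": -0.145}, {"travel": [0, 0, 0], "jaw": 255, "spin": -0.145}, {"travel": [0, 0, 0], "jaw": 255, "spin": -0.145}, {"travel": [0, 0, 0], "jaw": 255, "spin": -0.145}, {"travel": [0, 0, 0], "jaw": 255, "spin": -0.08}]'

```text
time: 9.45
eef_pos: [0.4935, 0.0694, 0.2222]
orientation: [-2.773, -1.476, -0.0]
contact_force: [-0.2, -1.0, 0.3]
gripper_width: 0.0002
finger_force: 0.0
```

```bash
python3 - <<'E'
from h import *
go(.1086,-.0047,.132)
phi("wrist",dbg=True)
E
```

```text
t 9.45 uvz [109.4  -4.9 222.2] j [-1.05  0.21  0.92  1.98 -0.2   1.04 -0.63] F uvz [ 0.4 -0.9  0.3]
spin needed -0.813 shift mm in present tool axes [ 0.7  0.4 90.2]
wrist elbow colour at phi: [0.82, 0.84, 0.86, 0.88, 0.9, 0.92, 0.96, 0.98, 1.0, 1.02, 1.04, 1.06, 1.08, 1.1, 1.12, 1.14, 1.16, 1.18, 1.2, 1.22, 1.24, 1.26, 1.28, 1.3, 1.32, 1.34, 1.36, 1.38, 1.4, 1.42, 1.44, 1.46, 1.48, 1.5, 2.5, 2.56, 2.58, 2.6]
```

```bash
sed -i 's/el(r,0,.082,f)/el(r,0,.071,f)/; s/(.06,.068,.076,.084)/(.07,.075,.08,.085)/' h.py; python3 - <<'E'
from h import *
d,_,_=phi("wrist",dbg=True)
import cv2; pickle.dump(d,open("wrist.pkl","wb"))
e=d["color"][:,:,::-1].copy()
for f in (.9,1.0,1.1,1.2,1.3):
    for r,col in ((.088,(0,0,255)),(.06,(0,255,0))): 
        p=proj(d,W(el(r,0,.071,f))); cv2.circle(e,tuple(int(k) for k in p.round()),2,col,-1)
for a,b in ((17,17),(17,-17),(-17,-17),(-17,17)): cv2.circle(e,tuple(int(k) for k in proj(d,W(el(a/1e3,b/1e3,.134,1.0))).round()),2,(255,0,0),-1)
cv2.imwrite("pics/p4.png",e)
E
```

```text
wrist elbow colour at phi: [0.8, 0.82, 0.84, 0.86, 0.88, 0.9, 0.92, 0.94, 0.96, 0.98, 1.0, 1.02, 1.04, 1.06, 1.08, 1.1, 1.12, 1.14, 1.16, 1.18, 1.2, 1.22, 1.24, 1.26, 1.28, 1.3, 1.32, 1.34, 1.36, 1.38, 1.4, 1.42, 2.5, 2.52]
```

View pics/p4.png

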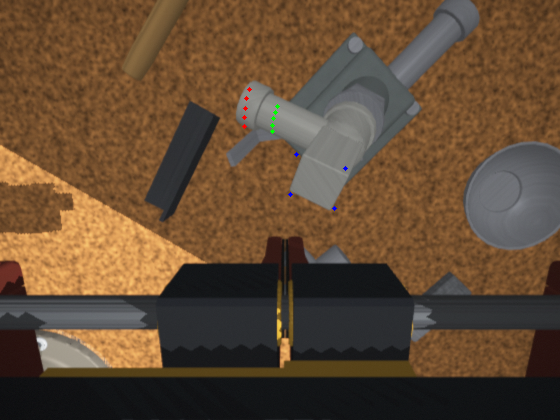

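```bash
python3 - <<'E'
from h import *
rows("boss",[1.1],(.1094,-.0049,.813),adv=-.006)
print(tool("boss",1.1))
E
```

```text
1.1 xy 10.7 -5.6 spin 0.217 uv [105.5   6.5]
(array([0.10031352, 0.00957652]), np.float64(1.0298666200943816))
```

jog_arm --motion '[{"travel": [0, 0, 30], "jaw": 255, "spin": 0.07}, {"travel": [0, 0, 30], "jaw": 255, "spin": 0.07}, {"travel": [0, 0, 30], "jaw": 255, "spin": 0.07}]'

```text
time: 9.85
eef_pos: [0.494, 0.0699, 0.1313]
orientation: [-2.919, -1.161, -0.002]
contact_force: [0.1, 1.6, -0.4]
gripper_width: 0.0002
finger_force: 0.0
```

jog_arm --motion '[{"travel": [5, -4, 0], "jaw": 255, "spin": 0}, {"travel": [4, -4, 0], "jaw": 255, "spin": 0}, {"travel": [3, 0, 0], "jaw": 255, "spin": 0}, {"travel": [3, -0.5, 0], "jaw": 255, "spin": 0.03}, {"travel": [3, -1.5, 0], "jaw": 255, "spin": 0.08}, {"travel": [3, -2, 0], "jaw": 255, "spin": 0.09}, {"travel": [3, -2, 0], "jaw": 255, "spin": 0.1}, {"travel": [0, 0, 0], "jaw": 255, "spin": 0}]'

```text
time: 10.65
eef_pos: [0.4978, 0.0923, 0.1324]
orientation: [3.06, 0.71, -0.017]
contact_force: [-17.5, -12.3, 11.1]
gripper_width: 0.0003
finger_force: 10.1
```

```bash
python3 - <<'E'
from h import *
go(.1,.0,.132)
phi("wrist",dbg=True)
E
```

```text
t 10.65 uvz [100.3  16.5 132.4] j [-1.05  0.42  0.96  2.06 -0.44  0.89 -0.97] F uvz [19.8 -8.2 11.1]
spin needed -1.336 shift mm in present tool axes [-3.6 16.1  0.4]
wrist elbow colour at phi: [-0.6, -0.58, -0.56, -0.54, -0.52, -0.5, -0.48, -0.46, -0.44, -0.42, -0.4, -0.38, -0.36, -0.34, -0.32, -0.3, -0.28, -0.26, -0.24, -0.22, -0.2, -0.18, -0.16, -0.14, -0.12, -0.1, -0.08, -0.06, -0.04, -0.02, 0.0, 0.02, 0.04, 0.68, 0.7, 0.82, 0.84, 1.02, 1.04, 1.06, 1.08, 1.1, 1.12, 1.14, 1.16, 1.18, 1.2, 1.22, 1.24, 1.26, 1.28, 1.3, 1.32, 1.34, 1.36, 1.38, 1.4, 1.42, 1.44, 1.46, 1.48, 1.5, 1.52, 1.54, 1.56]
```

```bash
cat >> h.py <<'E'
def run(view="wrist"):
    import io,contextlib
    with contextlib.redirect_stdout(io.StringIO()): d,fs,sc=phi(view)
    m=(sc[:,0]>=sc[:,2]-4)&(sc.max(1)-sc.min(1)<28)&(sc.mean(1)>95)&(fs>.2)
    i=np.flatnonzero(m); g=np.split(i,np.flatnonzero(np.diff(i)>1)+1); g=[(fs[k[0]].round(2),fs[k[-1]].round(2),((fs[k[0]]+fs[k[-1]])/2).round(2)) for k in g if len(k)>6]
    print("runs",[tuple(map(float,k)) for k in g])
E
ls h.py
```

```text
h.py
```

jog_arm --motion '[{"travel": [3, -2, 0], "jaw": 255, "spin": 0.09}, {"travel": [3, -2, 0], "jaw": 255, "spin": 0.09}, {"travel": [3, -2, 0], "jaw": 255, "spin": 0.09}, {"travel": [0, 0, 0], "jaw": 255, "spin": 0}]'

```text
time: 11.1
eef_pos: [0.5024, 0.1021, 0.1316]
orientation: [3.127, 0.293, -0.021]
contact_force: [-18.6, -8.5, 7.0]
gripper_width: 0.0003
finger_force: 24.3
```

```bash
python3 - <<'E'
from h import *
go(.1,.0,.132)
run()
E
```

```text
t 11.1 uvz [ 93.6  25.  131.6] j [-1.1   0.47  1.02  2.04 -0.51  0.92 -1.19] F uvz [20.  -4.3  7. ]
spin needed -1.605 shift mm in present tool axes [-5.5 25.2 -0.3]
runs [(1.32, 1.88, 1.6)]
```

jog_arm --motion '[{"travel": [2.5, -2, 0], "jaw": 255, "spin": 0.1}, {"travel": [2.5, -2.2, 0], "jaw": 255, "spin": 0.1}, {"travel": [0, 0, 0], "jaw": 255, "spin": 0}]'

```text
time: 11.45
eef_pos: [0.5144, 0.1109, 0.1333]
orientation: [-3.141, 0.013, -0.003]
contact_force: [0.7, 1.2, -0.6]
gripper_width: 0.0003
finger_force: 0.0
```

```bash
python3 - <<'E'
from h import *
go(.1,.0,.132)
run()
E
```

```text
t 11.45 uvz [ 79.9  30.9 133.3] j [-1.13  0.51  1.06  2.02 -0.56  0.93 -1.35] F uvz [-1.   1.  -0.6]
spin needed -1.8 shift mm in present tool axes [-12.5  34.7   1.3]
runs [(1.36, 1.94, 1.65)]
```

```bash
python3 - <<'E'
from h import *
rows((.066,1),[1.65,1.75,1.85,1.95,2.05,2.15,2.25,2.35],(.0799,.0309,1.8))
E
```

```text
legz 0.1371 1.65 xy 13.2 -41.3 spin -0.136 uv [57.7 68.1]
   legz 0.1406 1.75 xy 5.8 -2.6 spin 0.117 uv [51.7 70.2]
   legz 0.144 1.85 xy 5.8 -2.6 spin 0.116 uv [45.5 71.5]
   legz 0.1473 1.95 xy 5.9 -2.5 spin 0.113 uv [39.1 72. ]
   legz 0.1505 2.05 xy 5.9 -2.4 spin 0.11 uv [32.7 71.6]
   legz 0.1535 2.15 xy 6.0 -2.4 spin 0.107 uv [26.4 70.5]
   legz 0.1563 2.25 xy 6.1 -2.3 spin 0.104 uv [20.2 68.6]
   legz 0.1589 2.35 xy 6.2 -2.2 spin 0.1 uv [14.2 65.9]
```

jog_arm --motion '[{"travel": [-8, -14, 0], "jaw": 255, "spin": -0.07}, {"travel": [0, -16, 0], "jaw": 255, "spin": -0.07}, {"travel": [8, -12, 0], "jaw": 255, "spin": 0}, {"travel": [6, 0, 0], "jaw": 255, "spin": 0}, {"travel": [5, 0, 0], "jaw": 255, "spin": 0}, {"travel": [3, 0, 0], "jaw": 255, "spin": 0}, {"travel": [0, 0, 0], "jaw": 255, "spin": 0}]'

```text
time: 12.2
eef_pos: [0.5255, 0.1539, 0.1321]
orientation: [3.134, 0.203, 0.001]
contact_force: [0.6, -1.3, 0.4]
gripper_width: 0.0003
finger_force: 0.0
```

jog_arm --motion '[{"travel": [3, -1, 0], "jaw": 255, "spin": 0.05}, {"travel": [0, 0, 0], "jaw": 255, "spin": 0}]'

```text
time: 12.4
eef_pos: [0.5278, 0.1556, 0.1321]
orientation: [3.139, 0.125, -0.0]
contact_force: [0.3, 0.3, -0.5]
gripper_width: 0.0004
finger_force: 0.0
```

```bash
python3 - <<'E'
from h import *
go(.1,.0,.132)
run()
E
```

```text
t 12.4 uvz [ 57.1  71.6 132.1] j [-1.15  0.54  1.02  1.97 -0.57  0.95 -1.34] F uvz [-0.4  0.2 -0.5]
spin needed -1.712 shift mm in present tool axes [-32.4  77.    0.1]
runs [(1.32, 1.94, 1.63)]
```

jog_arm --motion '[{"travel": [3, 0, 0], "jaw": 255, "spin": 0}, {"travel": [2, 0, 0], "jaw": 255, "spin": 0}, {"travel": [0, 0, 0], "jaw": 255, "spin": 0}]'

```text
time: 12.75
eef_pos: [0.5319, 0.1562, 0.1319]
orientation: [3.139, 0.127, -0.003]
contact_force: [-3.5, -0.1, 2.1]
gripper_width: 0.0006
finger_force: 1.5
```

jog_arm --motion '[{"travel": [3, 0, 0], "jaw": 255, "spin": 0}, {"travel": [2, 0, 0], "jaw": 255, "spin": 0}, {"travel": [0, 0, 0], "jaw": 255, "spin": 0}]'

```text
time: 13.05
eef_pos: [0.5368, 0.1549, 0.1319]
orientation: [3.137, 0.125, -0.003]
contact_force: [-3.8, -4.9, 2.2]
gripper_width: 0.0003
finger_force: 5.0
```

```bash
python3 - <<'E'
from h import *
go(.1,.0,.132)
run()
E
```

```text
t 13.05 uvz [ 48.5  69.1 131.9] j [-1.13  0.56  1.01  1.95 -0.57  0.96 -1.33] F uvz [ 4.8 -4.   2.2]
spin needed -1.712 shift mm in present tool axes [-41.3  75.6   0.2]
runs [(1.44, 1.98, 1.71)]
```

jog_arm --motion '[{"travel": [4, -1, 0], "jaw": 255, "spin": 0.08}, {"travel": [4, -1.5, 0], "jaw": 255, "spin": 0.08}, {"travel": [4, -1.5, 0], "jaw": 255, "spin": 0.08}, {"travel": [0, 0, 0], "jaw": 255, "spin": 0}]'

```text
time: 13.5
eef_pos: [0.5457, 0.1574, 0.1334]
orientation: [3.129, -0.257, -0.015]
contact_force: [-22.4, -7.4, 31.4]
gripper_width: 0.0004
finger_force: 19.5
```

```bash
python3 - <<'E'
from h import *
go(.1,.0,.132)
run()
E
```

```text
t 13.5 uvz [ 39.2  69.4 133.4] j [-1.14  0.61  1.06  1.92 -0.63  1.01 -1.53] F uvz [23.5 -2.3 31.4]
spin needed -1.956 shift mm in present tool axes [-30.2  87.2   2. ]
runs [(1.6, 2.12, 1.86)]
```

jog_arm --motion '[{"travel": [0, 0, -3], "jaw": 255, "spin": 0}, {"travel": [0, 0, 0], "jaw": 255, "spin": 0}]'

```text
time: 13.75
eef_pos: [0.5471, 0.1569, 0.1357]
orientation: [3.128, -0.254, -0.008]
contact_force: [-12.1, -8.5, 15.5]
gripper_width: 0.0003
finger_force: 13.1
```

jog_arm --motion '[{"travel": [2, -0.5, -1], "jaw": 255, "spin": 0}, {"travel": [0, 0, 0], "jaw": 255, "spin": 0}]'

```text
time: 13.95
eef_pos: [0.5487, 0.1568, 0.1365]
orientation: [3.127, -0.254, -0.01]
contact_force: [-13.8, -8.3, 16.1]
gripper_width: 0.0004
finger_force: 13.4
```

```bash
python3 - <<'E'
from h import *
go(.1,.0,.132)
run()
E
```

```text
t 13.95 uvz [ 36.4  68.2 136.5] j [-1.14  0.61  1.07  1.91 -0.63  1.01 -1.53] F uvz [15.3 -5.1 16.1]
spin needed -1.954 shift mm in present tool axes [-33.4  87.    5.1]
runs [(1.64, 2.18, 1.91)]
```

jog_arm --motion '[{"travel": [-2, 0, -4], "jaw": 255, "spin": 0}, {"travel": [0, 0, -4], "jaw": 255, "spin": 0}, {"travel": [0, 0, 0], "jaw": 255, "spin": 0}]'

```text
time: 14.3
eef_pos: [0.5506, 0.1615, 0.1447]
orientation: [-3.131, 0.25, -0.003]
contact_force: [0.0, 0.3, -0.2]
gripper_width: 0.0003
finger_force: 0.0
```

jog_arm --motion '[{"travel": [3, -0.5, 0], "jaw": 255, "spin": 0.04}, {"travel": [2, -0.5, 0], "jaw": 255, "spin": 0.04}, {"travel": [0, 0, 0], "jaw": 255, "spin": 0}]'

```text
time: 14.6
eef_pos: [0.5557, 0.1622, 0.1443]
orientation: [-3.119, 0.374, -0.002]
contact_force: [-0.0, 0.1, 1.5]
gripper_width: 0.0008
finger_force: 0.8
```

```bash
python3 - <<'E'
from h import *
go(.1,.0,.132)
run()
E
```

```text
t 14.6 uvz [ 28.4  72.  144.3] j [-1.16  0.62  1.09  1.89 -0.64  1.03 -1.6 ] F uvz [0.  0.1 1.5]
spin needed -2.03 shift mm in present tool axes [-32.2  96.3  12.3]
runs [(1.78, 2.16, 1.97)]
```

jog_arm --motion '[{"travel": [0, 0, -20], "jaw": 255, "spin": 0}, {"travel": [-20, 0, -20], "jaw": 255, "spin": 0}, {"travel": [-20, 0, 0], "jaw": 255, "spin": 0}, {"travel": [0, 0, 0], "jaw": 255, "spin": 0}]'

```text
time: 15.05
eef_pos: [0.5144, 0.1723, 0.1841]
orientation: [-3.118, 0.37, 0.002]
contact_force: [-0.2, 0.2, -0.4]
gripper_width: 0.0006
finger_force: 0.0
```

```bash
python3 - <<'E'
from h import *
go(.1,.0,.132)
run()
d=pickle.load(open("wrist.pkl","rb"))
# leg height: from the wrist view now and the scene view: outermost elbow-coloured pixel direction
from rig import vision
import cv2
for n in ("wrist","scene","top"):
    d=vision.snapshot(n); pickle.dump(d,open(n+"2.pkl","wb"))
    im=cv2.GaussianBlur(d["color"],(3,3),0).astype(int); m=((im.max(2)-im.min(2)<14)&(im[:,:,0]>=im[:,:,2])&(im.mean(2)>105)).astype(np.uint8)
    c0=proj(d,B+.09*ax); n_,l,st,ce=cv2.connectedComponentsWithStats(m)
    print(n,"axis .09 at",c0.round(),"mouth pred",[proj(d,W(el(.088,0,.07,f))).round().tolist() for f in (1.7,1.9,2.1)])
    for i in range(1,n_):
        if st[i,4]>40 and np.linalg.norm(ce[i]-c0)<90: print("  ",st[i],ce[i].round())
E
```

```text
t 15.05 uvz [ 66.5  90.9 184.1] j [-1.31  0.52  1.2   1.94 -0.56  1.07 -1.68] F uvz [ 0.1  0.2 -0.4]
spin needed -2.028 shift mm in present tool axes [10.1 96.4 52. ]
runs [(1.58, 2.14, 1.86)]
wrist axis .09 at [392. 147.] mouth pred [[265.0, 175.0], [259.0, 155.0], [259.0, 132.0]]
   [  258    79   207   134 12087] [368. 144.]
scene axis .09 at [298. 218.] mouth pred [[340.0, 234.0], [338.0, 237.0], [335.0, 241.0]]
   [244 184  31  37 409] [257. 201.]
   [ 274  197   68   52 1461] [307. 227.]
top axis .09 at [249. 200.] mouth pred [[207.0, 201.0], [207.0, 194.0], [208.0, 186.0]]
   [205 181  55  37 977] [238. 196.]
```

```bash
python3 - <<'E'
from h import *
import cv2
rs=[]
for n,sel in (("wrist",lambda x:x<272),("scene",lambda x:x>=334),("top",lambda x:x<213)):
    d=pickle.load(open(n+"2.pkl","rb")); im=cv2.GaussianBlur(d["color"],(3,3),0).astype(int); m=((im.max(2)-im.min(2)<14)&(im[:,:,0]>=im[:,:,2])&(im.mean(2)>105)).astype(np.uint8)
    n_,l,st,ce=cv2.connectedComponentsWithStats(m); c0=proj(d,B+.09*ax)
    i=max((i for i in range(1,n_) if np.linalg.norm(ce[i]-c0)<40),key=lambda i:st[i,4])
    y,x=np.nonzero(l==i); k=sel(x); q=((x[k].min()+x[k].max())/2,(y[k].min()+y[k].max())/2); print(n,q,y[k].min(),y[k].max()); rs.append(ray(d,q))
for R_ in (rs,rs[:2],rs[1:]):
    X,e=tri(R_); d=X-B; print(X.round(4),e.round(4),"h",(d@ax).round(4),"r",np.hypot(d@ex,d@ey).round(4),"phi",np.arctan2(d@ey,-d@ex).round(3))
E
```

```text
wrist (np.float64(264.5), np.float64(155.5)) 129 182
scene (np.float64(337.5), np.float64(236.5)) 228 245
top (np.float64(208.5), np.float64(201.5)) 187 216
[0.5589 0.1746 0.1324] 0.0073 h 0.0606 r 0.0841 phi 1.706
[0.5671 0.1737 0.1498] 0.0006 h 0.0712 r 0.0851 phi 1.897
[0.5539 0.1748 0.1283] 0.0013 h 0.0597 r 0.0848 phi 1.631
```

```bash
python3 - <<'E'
from h import *
T=pickle.load(open("top.pkl","rb"));p,v=ray(T,(180,153)); X=p+v*((.1-p[2])/v[2]); print("tin",uvz(X))
go(.055,.096,.184)
E
```

```text
tin [-0.09849671  0.12659995  0.1       ]
t 15.25 uvz [ 64.7  89.2 184.1] j [-1.3   0.52  1.19  1.94 -0.56  1.07 -1.68] F uvz [ 0.5 -0.4 -0.2]
spin needed -2.03 shift mm in present tool axes [  5.7 -10.4   0.1]
```

jog_arm --motion '[{"travel": [0, 0, -10], "jaw": 255, "spin": -0.149}, {"travel": [0, 0, 0], "jaw": 255, "spin": -0.149}, {"travel": [0, 0, 0], "jaw": 255, "spin": -0.149}, {"travel": [0, 0, 0], "jaw": 255, "spin": -0.149}, {"travel": [0, 0, 0], "jaw": 255, "spin": -0.149}, {"travel": [0, 0, 0], "jaw": 255, "spin": -0.149}, {"travel": [0, 0, 0], "jaw": 255, "spin": -0.149}, {"travel": [0, 0, 0], "jaw": 255, "spin": -0.149}, {"travel": [0, 0, 0], "jaw": 255, "spin": -0.149}, {"travel": [0, 0, 0], "jaw": 255, "spin": -0.149}]'

```text
time: 16.25
eef_pos: [0.5167, 0.1705, 0.194]
orientation: [2.542, 1.846, 0.0]
contact_force: [-0.9, 0.1, -0.7]
gripper_width: 0.0003
finger_force: 0.0
```

jog_arm --motion '[{"travel": [0, 0, 0], "jaw": 255, "spin": -0.149}, {"travel": [0, 0, 0], "jaw": 255, "spin": 0}]'

```text
time: 16.45
eef_pos: [0.5166, 0.1704, 0.1941]
orientation: [2.403, 2.024, 0.001]
contact_force: [0.4, 0.6, -0.6]
gripper_width: 0.0005
finger_force: 0.0
```

```bash
python3 - <<'E'
from h import *
go(.055,.096,.125)
run()
E
```

```text
t 16.45 uvz [ 64.7  88.6 194.1] j [-1.05  0.33  0.77  1.91 -0.27  1.   -0.33] F uvz [-0.6  0.5 -0.6]
spin needed -0.392 shift mm in present tool axes [10.6  6.1 69.1]
runs [(1.6, 2.14, 1.87)]
```

jog_arm --motion '[{"travel": [9, 0, 0], "jaw": 255, "spin": 0}, {"travel": [0, 0, 35], "jaw": 255, "spin": 0}, {"travel": [0, 0, 34], "jaw": 255, "spin": 0}, {"travel": [0, 6, 0], "jaw": 255, "spin": 0}, {"travel": [0, 4, 0], "jaw": 255, "spin": 0}, {"travel": [0, 3, 0], "jaw": 255, "spin": 0}, {"travel": [0, 0, 0], "jaw": 255, "spin": 0}]'

```text
time: 17.2
eef_pos: [0.5321, 0.1779, 0.1268]
orientation: [2.403, 2.022, 0.005]
contact_force: [-0.5, -0.9, -0.3]
gripper_width: 0.0005
finger_force: 0.0
```

```bash
python3 - <<'E'
from h import *
go(.055,.096,.125)
run()
E
```

```text
t 17.2 uvz [ 48.   92.5 126.8] j [-0.98  0.45  0.71  1.94 -0.37  0.88 -0.25] F uvz [ 0.7 -0.8 -0.3]
spin needed -0.393 shift mm in present tool axes [ 0.6 -7.8  1.8]
runs []
```

jog_arm --motion '[{"travel": [0, 3, 0], "jaw": 255, "spin": 0}, {"travel": [0, 2, 0], "jaw": 255, "spin": 0}, {"travel": [0, 0, 0], "jaw": 255, "spin": 0}]'

```text
time: 17.55
eef_pos: [0.5356, 0.1768, 0.1254]
orientation: [2.403, 2.023, 0.001]
contact_force: [1.0, 0.2, 0.8]
gripper_width: 0.0004
finger_force: 0.0
```

jog_arm --motion '[{"travel": [0, 3, 0], "jaw": 255, "spin": 0}, {"travel": [0, 0, 0], "jaw": 255, "spin": 0}]'

```text
time: 17.75
eef_pos: [0.5378, 0.1765, 0.125]
orientation: [-2.402, -2.023, 0.001]
contact_force: [-1.4, 0.1, 1.2]
gripper_width: 0.0005
finger_force: 0.9
```

jog_arm --motion '[{"travel": [0, 3, 0], "jaw": 255, "spin": 0}, {"travel": [0, 0, 0], "jaw": 255, "spin": 0}]'

```text
time: 17.95
eef_pos: [0.5396, 0.1764, 0.1248]
orientation: [-2.4, -2.023, 0.004]
contact_force: [-4.6, 1.9, 3.9]
gripper_width: 0.0002
finger_force: 2.7
```

jog_arm --motion '[{"travel": [0, 2, 0], "jaw": 255, "spin": 0}, {"travel": [0, 0, 0], "jaw": 255, "spin": 0}]'

```text
time: 18.15
eef_pos: [0.5413, 0.1762, 0.1248]
orientation: [-2.4, -2.023, 0.004]
contact_force: [-6.2, 1.1, 4.6]
gripper_width: 0.0005
finger_force: 3.1
```

jog_arm --motion '[{"travel": [0, 3, 0], "jaw": 255, "spin": 0}, {"travel": [0, 0, 0], "jaw": 255, "spin": 0}]'

```text
time: 18.35
eef_pos: [0.5445, 0.1757, 0.1249]
orientation: [-2.4, -2.023, 0.004]
contact_force: [-5.1, 1.8, 3.6]
gripper_width: 0.0002
finger_force: 2.9
```

jog_arm --motion '[{"travel": [0, 3, 0], "jaw": 255, "spin": 0}, {"travel": [0, 0, 0], "jaw": 255, "spin": 0}]'

```text
time: 18.55
eef_pos: [0.5475, 0.1752, 0.1249]
orientation: [-2.4, -2.023, 0.003]
contact_force: [-5.9, 0.9, 4.4]
gripper_width: 0.0007
finger_force: 2.9
```

```bash
sed -i 's/(fs>.2)/(fs>.2)*1>0/' h.py; python3 - <<'E'
from h import *
go(.055,.096,.125)
d,_,_=phi("wrist",dbg=True)
phi("scene",dbg=True)
E
```

```text
t 18.55 uvz [ 33.6  86.4 124.9] j [-0.95  0.48  0.7   1.9  -0.39  0.9  -0.22] F uvz [5.5 2.2 4.4]
spin needed -0.391 shift mm in present tool axes [  0.7 -23.4  -0. ]
wrist elbow colour at phi: []
scene elbow colour at phi: [-0.32, -0.3, -0.28, -0.26, -0.24, -0.22, -0.2, -0.18, -0.16, -0.14, -0.12, -0.1, -0.08, -0.06, -0.04, -0.02, 0.0, 0.02, 0.04, 0.06, 0.08, 0.1, 0.12, 0.14, 0.16, 0.18, 0.2, 0.22, 0.24, 0.26, 0.28, 0.3, 2.28, 2.3, 2.32, 2.34, 2.36, 2.38, 2.4, 2.42, 2.44, 2.58, 2.6, 2.62, 2.64, 2.66, 2.68, 2.7, 2.72, 2.74, 2.76, 2.84, 2.86, 2.88]
```

```bash
cat >> h.py <<'E'
def path(fs,cur,r=.083,off=.030,sg=1):
    "tool y along sg*forward tangent; cur=(u,v,yaw)"
    P,y=np.array(cur[:2]),cur[2]
    for f in fs:
        t=np.array([-.8473*s_(f),c(f)]);t/=np.linalg.norm(t)
        C=el(r,0,.070,f); Q=C[:2]-sg*t*off; y2=np.arctan2(-t[1],-t[0]); d=Q-P
        tx=np.array([-s_(y),c(y)]); ty=-np.array([c(y),s_(y)])
        print(round(f,2),"xy",(d@tx*1e3).round(1),(d@ty*1e3).round(1),"spin",((y2-y+np.pi)%(2*np.pi)-np.pi).round(3),"uv",(Q*1e3).round(),"legz",C[2].round(3)); P,y=Q,y2
E
python3 -c "
from h import *
import numpy as np
path(np.arange(1.85,2.55,.1),(.0336,.0864,.391))"
```

```text
1.85 xy -2.0 -12.8 spin -0.065 uv [46. 89.] legz 0.146
1.95 xy 3.0 7.4 spin 0.113 uv [38. 90.] legz 0.151
2.05 xy 2.9 7.4 spin 0.11 uv [30. 89.] legz 0.155
2.15 xy 2.8 7.5 spin 0.107 uv [22. 88.] legz 0.158
2.25 xy 2.7 7.6 spin 0.104 uv [15. 85.] legz 0.162
2.35 xy 2.6 7.8 spin 0.1 uv [ 7. 82.] legz 0.165
2.45 xy 2.5 7.9 spin 0.097 uv [ 0. 77.] legz 0.168
```

jog_arm --motion '[{"travel": [1.2, 3, -0.5], "jaw": 255, "spin": 0.05}, {"travel": [1.2, 3, -0.5], "jaw": 255, "spin": 0.05}, {"travel": [0, 0, 0], "jaw": 255, "spin": 0}]'

```text
time: 18.95
eef_pos: [0.5542, 0.1762, 0.1259]
orientation: [-2.5, -1.899, 0.003]
contact_force: [-4.6, 1.1, 3.3]
gripper_width: 0.0002
finger_force: 2.5
```

jog_arm --motion '[{"travel": [1, 3, -0.5], "jaw": 255, "spin": 0.05}, {"travel": [1, 2, -0.5], "jaw": 255, "spin": 0.03}, {"travel": [0, 0, 0], "jaw": 255, "spin": 0}]'

```text
time: 19.25
eef_pos: [0.5596, 0.1766, 0.1269]
orientation: [-2.574, -1.798, 0.003]
contact_force: [-5.5, 0.6, 4.3]
gripper_width: 0.0004
finger_force: 2.5
```

jog_arm --motion '[{"travel": [1, 3, -0.5], "jaw": 255, "spin": 0.05}, {"travel": [1, 2, -0.5], "jaw": 255, "spin": 0.03}, {"travel": [0, 0, 0], "jaw": 255, "spin": 0}]'

```text
time: 19.55
eef_pos: [0.5651, 0.1768, 0.1279]
orientation: [-2.643, -1.695, 0.003]
contact_force: [-4.5, 2.1, 4.3]
gripper_width: 0.0007
finger_force: 2.6
```

Still turning freely; keep on.

jog_arm --motion '[{"travel": [0.5, 3, -0.5], "jaw": 255, "spin": 0.04}, {"travel": [0.5, 3, -0.5], "jaw": 255, "spin": 0.04}, {"travel": [0, 0, 0], "jaw": 255, "spin": 0}]'

```text
time: 19.85
eef_pos: [0.5716, 0.1754, 0.1292]
orientation: [-2.709, -1.589, 0.001]
contact_force: [-3.0, 3.0, 3.8]
gripper_width: 0.0004
finger_force: 2.5
```

jog_arm --motion '[{"travel": [0.5, 3, -0.5], "jaw": 255, "spin": 0.04}, {"travel": [0.5, 2, -0.5], "jaw": 255, "spin": 0.03}, {"travel": [0, 0, 0], "jaw": 255, "spin": 0}]'

```text
time: 20.15
eef_pos: [0.5729, 0.1755, 0.1291]
orientation: [-2.757, -1.493, 0.009]
contact_force: [-12.9, 6.1, 6.9]
gripper_width: 0.0007
finger_force: 7.1
```

jog_arm --motion '[{"travel": [0.5, 3, -0.5], "jaw": 255, "spin": 0.04}, {"travel": [0.5, 2, -0.5], "jaw": 255, "spin": 0.03}, {"travel": [0, 0, 0], "jaw": 255, "spin": 0}]'

```text
time: 20.45
eef_pos: [0.5736, 0.176, 0.1291]
orientation: [-2.801, -1.396, 0.019]
contact_force: [-22.3, 10.2, 10.9]
gripper_width: 0.0005
finger_force: 12.4
```

```bash
python3 - <<'E'
from h import *
go(.055,.096,.125)
phi("wrist",dbg=True)
E
```

```text
t 20.45 uvz [  7.9  81.5 129.1] j [-0.98  0.56  0.81  1.83 -0.49  0.98 -0.6 ] F uvz [19.6 14.8 10.9]
spin needed -0.867 shift mm in present tool axes [-26.5 -41.4   5. ]
wrist elbow colour at phi: []
```

jog_arm --motion '[{"travel": [0, 3, 0], "jaw": 255, "spin": 0}, {"travel": [0, 0, 0], "jaw": 255, "spin": 0}]'

```text
time: 20.7
eef_pos: [0.5738, 0.1761, 0.129]
orientation: [-2.795, -1.397, 0.024]
contact_force: [-28.5, 14.7, 16.7]
gripper_width: 0.0004
finger_force: 16.2
```

jog_arm --motion '[{"travel": [0, -8, 0], "jaw": 255, "spin": 0}, {"travel": [0, -12, 0], "jaw": 255, "spin": 0}, {"travel": [10, -15, 0], "jaw": 255, "spin": 0}, {"travel": [0, 0, -40], "jaw": 255, "spin": 0}, {"travel": [0, 0, -40], "jaw": 255, "spin": 0}, {"travel": [0, 0, 0], "jaw": 255, "spin": 0}]'

```text
time: 21.3
eef_pos: [0.5663, 0.1981, 0.2164]
orientation: [2.814, 1.393, 0.016]
contact_force: [0.3, 0.2, 0.7]
gripper_width: 0.0005
finger_force: 0.0
```

```bash
python3 - <<'E'
from h import *
go(.055,.096,.125)
phi("wrist",dbg=True)
print([(proj(pickle.load(open('wrist2.pkl','rb')),B)).round()])
E
```

```text
t 21.3 uvz [ 10.2 104.6 216.4] j [-1.1   0.45  0.9   1.77 -0.39  1.1  -0.72] F uvz [-0.3  0.2  0.7]
spin needed -0.872 shift mm in present tool axes [-40.6 -22.8  91. ]
wrist elbow colour at phi: [2.08, 2.1, 2.12, 2.14, 2.16, 2.18, 2.44, 2.46, 2.48, 2.5, 2.52, 2.54, 2.56, 2.58]
[array([344.,  92.])]
```

```bash
python3 -c "
from h import *
import numpy as np
path([2.33],(.0102,.1046,.872),off=.042,sg=-1)
t=np.arctan2(.746,.666)
print()
path(np.arange(2.33,.5,-.15),(-.0137,.0607,t),off=.030,sg=-1)"
```

```text
2.33 xy -10.9 89.8 spin -0.03 uv [-39.  29.] legz 0.165

2.33 xy -2.2 28.7 spin -0.0 uv [-31.  38.] legz 0.165
2.18 xy 3.7 -11.7 spin -0.153 uv [-26.  49.] legz 0.16
2.03 xy 3.9 -11.4 spin -0.161 uv [-20.  59.] legz 0.154
1.88 xy 4.1 -11.2 spin -0.168 uv [-12.  68.] legz 0.148
1.73 xy 4.3 -11.1 spin -0.173 uv [-3. 76.] legz 0.141
1.58 xy 4.3 -11.0 spin -0.176 uv [ 7. 83.] legz 0.135
1.43 xy 4.3 -11.0 spin -0.177 uv [17. 87.] legz 0.128
1.28 xy 4.3 -11.0 spin -0.174 uv [29. 90.] legz 0.122
1.13 xy 4.1 -11.2 spin -0.168 uv [41. 90.] legz 0.115
0.98 xy 3.9 -11.4 spin -0.162 uv [53. 88.] legz 0.11
0.83 xy 3.7 -11.6 spin -0.154 uv [64. 83.] legz 0.105
0.68 xy 3.5 -11.9 spin -0.147 uv [75. 77.] legz 0.1
0.53 xy 3.3 -12.1 spin -0.14 uv [85. 69.] legz 0.096
```

jog_arm --motion '[{"travel": [-4, 30, 0], "jaw": 255, "spin": -0.03}, {"travel": [-4, 32, 0], "jaw": 255, "spin": 0}, {"travel": [-3, 32, 0], "jaw": 255, "spin": 0}, {"travel": [0, 0, 0], "jaw": 255, "spin": 0}, {"travel": [0, 0, 30], "jaw": 255, "spin": 0}, {"travel": [0, 0, 30], "jaw": 255, "spin": 0}, {"travel": [0, 0, 15], "jaw": 255, "spin": 0}, {"travel": [0, 0, 0], "jaw": 255, "spin": 0}]'

```text
time: 22.15
eef_pos: [0.6294, 0.134, 0.1334]
orientation: [-2.793, -1.437, 0.007]
contact_force: [-0.5, -0.0, -0.0]
gripper_width: 0.0005
finger_force: 0.0
```

```bash
python3 - <<'E'
from h import *
go(-.031,.038,.14)
phi("wrist",dbg=True)
E
```

```text
t 22.15 uvz [-37.3  28.3 133.4] j [-0.85  0.62  0.8   1.73 -0.51  1.02 -0.49] F uvz [ 0.5  0.1 -0. ]
spin needed -0.841 shift mm in present tool axes [  1.7 -11.5  -6.6]
wrist elbow colour at phi: []
```

jog_arm --motion '[{"travel": [0.5, -5, 0], "jaw": 255, "spin": 0}, {"travel": [0.5, -4, 0], "jaw": 255, "spin": 0}, {"travel": [1, -4, 0], "jaw": 255, "spin": 0}, {"travel": [1, -3, 0], "jaw": 255, "spin": -0.03}, {"travel": [0, 0, 0], "jaw": 255, "spin": 0}]'

```text
time: 22.7
eef_pos: [0.6205, 0.1458, 0.1367]
orientation: [2.77, 1.481, 0.002]
contact_force: [0.7, -0.0, -0.5]
gripper_width: 0.0007
finger_force: 0.6
```

jog_arm --motion '[{"travel": [2, -5, 1], "jaw": 255, "spin": -0.08}, {"travel": [2, -5, 1], "jaw": 255, "spin": -0.08}, {"travel": [2, -5, 1], "jaw": 255, "spin": -0.08}, {"travel": [0, 0, 0], "jaw": 255, "spin": 0}]'

```text
time: 23.1
eef_pos: [0.6105, 0.1581, 0.1334]
orientation: [2.574, 1.8, 0.002]
contact_force: [2.3, -0.0, -1.4]
gripper_width: 0.0008
finger_force: 1.0
```

```bash
python3 - <<'E'
from h import *
go(-.031,.038,.14)
phi("scene",dbg=True)
E
```

```text
t 23.1 uvz [-24.1  56.  133.4] j [-0.87  0.57  0.74  1.77 -0.45  0.98 -0.31] F uvz [-2.3 -0.6 -1.4]
spin needed -0.571 shift mm in present tool axes [-11.4  15.5  -6.6]
scene elbow colour at phi: [-0.34, -0.32, -0.3, -0.28, -0.26, -0.24, -0.22, -0.2, -0.18, -0.16, -0.14, -0.12, -0.1, -0.08, -0.06, -0.04, -0.02, 0.0, 0.02, 0.04, 0.06, 0.08, 0.1, 0.12, 0.14, 0.16, 0.18, 0.2, 0.22, 0.24, 0.26, 0.28, 0.3, 2.56, 2.58, 2.6, 2.64, 2.68]
```

jog_arm --motion '[{"travel": [2, -5.5, 1], "jaw": 255, "spin": -0.08}, {"travel": [2, -5.5, 1], "jaw": 255, "spin": -0.08}, {"travel": [2, -5.5, 2], "jaw": 255, "spin": -0.08}, {"travel": [2, -5.5, 2], "jaw": 255, "spin": -0.08}, {"travel": [0, 0, 0], "jaw": 255, "spin": 0}]'

```text
time: 23.65
eef_pos: [0.5907, 0.1715, 0.1273]
orientation: [-2.256, -2.186, -0.001]
contact_force: [2.2, 0.1, -0.5]
gripper_width: 0.0004
finger_force: 0.8
```

```bash
python3 - <<'E'
from h import *
go(-.031,.038,.14)
phi("wrist",dbg=True)
E
```

```text
t 23.65 uvz [ -7.8  73.4 127.3] j [-0.86  0.53  0.65  1.81 -0.39  0.94 -0.07] F uvz [-2.2 -0.3 -0.5]
spin needed -0.253 shift mm in present tool axes [-28.4  31.3 -12.7]
wrist elbow colour at phi: [1.34, 1.36, 1.38, 1.46, 1.48, 1.58, 1.6, 1.62]
```

jog_arm --motion '[{"travel": [2, -6.5, 2], "jaw": 255, "spin": -0.08}, {"travel": [2, -6.5, 2], "jaw": 255, "spin": -0.08}, {"travel": [2, -6.5, 2], "jaw": 255, "spin": -0.08}, {"travel": [2, -6.5, 2], "jaw": 255, "spin": 0}, {"travel": [0, 0, 0], "jaw": 255, "spin": 0}]'

```text
time: 24.2
eef_pos: [0.5635, 0.1768, 0.1191]
orientation: [-1.981, -2.437, 0.0]
contact_force: [1.0, 1.2, -1.0]
gripper_width: 0.0005
finger_force: 0.6
```

```bash
python3 - <<'E'
from h import *
go(.029,.090,.115)
phi("wrist",dbg=True)
E
```

```text
t 24.2 uvz [ 17.6  84.5 119.1] j [-0.86  0.48  0.59  1.87 -0.34  0.89  0.11] F uvz [-1.2  0.9 -1. ]
spin needed -0.016 shift mm in present tool axes [  5.3 -11.5   4.1]
wrist elbow colour at phi: [1.2, 1.22, 1.24, 1.26, 1.28, 1.3]
```

jog_arm --motion '[{"travel": [1.5, -6, 2], "jaw": 255, "spin": 0}, {"travel": [1, -6, 2], "jaw": 255, "spin": 0}, {"travel": [0.5, -6, 2], "jaw": 255, "spin": 0}, {"travel": [0, -6, 2], "jaw": 255, "spin": 0}, {"travel": [0, 0, 0], "jaw": 255, "spin": 0}]'

```text
time: 24.75
eef_pos: [0.5383, 0.1744, 0.1107]
orientation: [-1.977, -2.44, 0.002]
contact_force: [0.5, 0.9, 0.6]
gripper_width: 0.0003
finger_force: 0.5
```

```bash
python3 - <<'E'
from h import *
go(.053,.088,.108)
phi("wrist",dbg=True)
E
```

```text
t 24.75 uvz [ 42.7  87.7 110.7] j [-0.88  0.46  0.6   1.93 -0.34  0.85  0.1 ] F uvz [-0.6  0.7  0.6]
spin needed -0.012 shift mm in present tool axes [  0.2 -10.3   2.7]Traceback (most recent call last):
  File "<stdin>", line 3, in <module>
  File "h.py", line 53, in phi
    px=[im[int(round(y)),int(round(x))] if 0<=x<560 and 0<=y<420 else np.zeros(3,int) for x,y in (proj(d,W(el(r,0,.071,f))) for r in (.07,.075,.08,.085))]
        ~~^^^^^^^^^^^^^^^^^^^^^^^^^^^^^
IndexError: index 420 is out of bounds for axis 0 with size 420
```

jog_arm --motion '[{"travel": [0, -5, 2], "jaw": 255, "spin": 0}, {"travel": [-0.5, -5, 2], "jaw": 255, "spin": 0}, {"travel": [-0.8, -5, 2], "jaw": 255, "spin": 0}, {"travel": [-1, -4, 1], "jaw": 255, "spin": 0}, {"travel": [0, 0, 0], "jaw": 255, "spin": 0}]'

```text
time: 25.3
eef_pos: [0.5207, 0.1681, 0.1039]
orientation: [-1.977, -2.44, 0.002]
contact_force: [1.1, 0.4, 1.3]
gripper_width: 0.0004
finger_force: 0.7
```

```bash
sed -i 's/0<=x<560 and 0<=y<420/0<=x<559 and 0<=y<419/; s/0<=x<559 and 0<=y<419/0<=x<559 and 0<=y<419/' h.py; python3 - <<'E'
from h import *
go(.068,.0825,.103)
phi("wrist",dbg=True)
E
```

```text
t 25.3 uvz [ 61.3  85.4 103.9] j [-0.89  0.44  0.6   1.98 -0.33  0.82  0.1 ] F uvz [-1.2  0.1  1.3]
spin needed -0.012 shift mm in present tool axes [-3.  -6.7  0.9]
wrist elbow colour at phi: [2.28]
```

jog_arm --motion '[{"travel": [15, 5, 0], "jaw": 255, "spin": 0}, {"travel": [0, 0, -40], "jaw": 255, "spin": 0}, {"travel": [0, 0, -40], "jaw": 255, "spin": 0}, {"travel": [-20, 0, -40], "jaw": 255, "spin": 0}, {"travel": [0, 0, 0], "jaw": 255, "spin": 0}]'

```text
time: 25.85
eef_pos: [0.5313, 0.1635, 0.2292]
orientation: [1.979, 2.435, 0.011]
contact_force: [1.5, 0.2, -0.5]
gripper_width: 0.0006
finger_force: 0.0
```

```bash
python3 - <<'E'
from h import *
go(.068,.0825,.103)
d,fs,sc=phi("wrist",dbg=True)
import cv2
im=cv2.GaussianBlur(d["color"],(3,3),0).astype(int)
# tab: scan circle r=.108 at h .06..0.07 for bluish-grey
for h in (.03,.045,.06,.07):
    v=[]
    for f in np.arange(.3,.9,.01):
        x,y=proj(d,W(el(.108,0,h,f))).round().astype(int)
        if 0<=x<560 and 0<=y<420: v.append((f,im[y,x]))
    k=[f for f,p in v if p.max()-p.min()<26]
    print("tab h",h,(round(min(k),2),round(max(k),2),len(k)) if k else None)
E
```

```text
t 25.85 uvz [ 51.9  78.6 229.2] j [-0.97  0.29  0.69  1.85 -0.21  1.07  0.  ] F uvz [-1.5 -0.1 -0.5]
spin needed -0.015 shift mm in present tool axes [  3.5 -17.1 126.1]
wrist elbow colour at phi: [0.66, 0.68, 0.7, 0.72, 0.74, 0.76, 0.78, 0.8, 0.82, 0.84, 0.86, 0.88, 0.9, 0.92, 0.94, 0.96, 0.98, 1.0, 1.02, 1.04, 1.06, 1.08, 1.1, 1.12, 1.14, 1.16, 1.18, 1.2, 1.22, 1.24, 1.26]
tab h 0.03 (np.float64(0.36), np.float64(0.66), 31)
tab h 0.045 (np.float64(0.48), np.float64(0.67), 20)
tab h 0.06 (np.float64(0.5), np.float64(0.68), 18)
tab h 0.07 (np.float64(0.5), np.float64(0.66), 17)
```

jog_arm --motion '[{"travel": [17, -6, 0], "jaw": 255, "spin": -0.015}, {"travel": [0, 0, 40], "jaw": 255, "spin": 0}, {"travel": [0, 0, 40], "jaw": 255, "spin": 0}, {"travel": [0, 0, 40], "jaw": 255, "spin": 0}, {"travel": [-2, -2, 7], "jaw": 255, "spin": 0}, {"travel": [0, 0, 0], "jaw": 255, "spin": 0}]'

```text
time: 26.5
eef_pos: [0.5145, 0.1776, 0.0953]
orientation: [-1.957, -2.455, 0.008]
contact_force: [-0.2, -0.1, -0.0]
gripper_width: 0.0004
finger_force: 0.0
```

```bash
python3 - <<'E'
from h import *
go(.0737,.0754,.1)
go(.0795,.0709,.1)
E
```

```text
t 26.5 uvz [65.2 96.1 95.3] j [-0.91  0.45  0.59  1.99 -0.34  0.81  0.1 ] F uvz [ 0.2 -0.  -0. ]
spin needed 0.004 shift mm in present tool axes [-20.6  -8.6  -4.6]
t 26.5 uvz [65.2 96.1 95.3] j [-0.91  0.45  0.59  1.99 -0.34  0.81  0.1 ] F uvz [ 0.2 -0.  -0. ]
spin needed 0.004 shift mm in present tool axes [-25.1 -14.4  -4.6]
```

jog_arm --motion '[{"travel": [-6, -2, -1], "jaw": 255, "spin": 0}, {"travel": [-5, -2, -1], "jaw": 255, "spin": 0}, {"travel": [-4, -2.5, -1], "jaw": 255, "spin": 0}, {"travel": [-4, -2.5, 0], "jaw": 255, "spin": 0}, {"travel": [-3.5, -2, 0], "jaw": 255, "spin": 0}, {"travel": [0, 0, 0], "jaw": 255, "spin": 0}]'

```text
time: 27.1
eef_pos: [0.5114, 0.1526, 0.101]
orientation: [1.96, 2.455, 0.002]
contact_force: [-2.1, 3.1, 4.4]
gripper_width: 0.0007
finger_force: 2.4
```

```bash
python3 - <<'E'
from h import *
go(.0846,.0659,.1)
phi("wrist",dbg=True)
E
```

```text
t 27.1 uvz [ 73.7  72.4 101. ] j [-0.88  0.42  0.6   2.02 -0.33  0.8   0.13] F uvz [1.4 3.4 4.4]
spin needed 0.002 shift mm in present tool axes [ -6.4 -10.9   1. ]
wrist elbow colour at phi: [1.2]
```

jog_arm --motion '[{"travel": [-2, -4, 0], "jaw": 255, "spin": 0}, {"travel": [-2.5, -4, 0], "jaw": 255, "spin": 0}, {"travel": [0, 0, 0], "jaw": 255, "spin": 0}]'

```text
time: 27.45
eef_pos: [0.5039, 0.1459, 0.1001]
orientation: [-1.96, -2.455, 0.001]
contact_force: [0.5, 0.8, 3.0]
gripper_width: 0.0006
finger_force: 1.5
```

jog_arm --motion '[{"travel": [15, 3, 0], "jaw": 255, "spin": 0}, {"travel": [0, 0, -40], "jaw": 255, "spin": 0}, {"travel": [0, 0, -40], "jaw": 255, "spin": 0}, {"travel": [-15, 0, -40], "jaw": 255, "spin": 0}, {"travel": [0, 0, 0], "jaw": 255, "spin": 0}]'

```text
time: 27.95
eef_pos: [0.5105, 0.147, 0.2247]
orientation: [1.96, 2.451, 0.01]
contact_force: [0.3, -0.5, -0.6]
gripper_width: 0.0008
finger_force: 0.0
```

```bash
python3 - <<'E'
from h import *
go(.0846,.0659,.1)
phi("wrist",dbg=True)
E
```

```text
t 27.95 uvz [ 75.9  67.1 224.7] j [-0.98  0.24  0.7   1.91 -0.18  1.05  0.01] F uvz [-0.2 -0.5 -0.6]
spin needed 0.001 shift mm in present tool axes [ -1.3  -9.7 124.6]
wrist elbow colour at phi: [0.42, 0.44, 0.46, 0.48, 0.5, 0.52, 0.54, 0.56, 0.58, 0.6, 0.62, 0.64, 0.66, 0.68, 0.7, 0.72, 0.74, 0.76, 0.78, 0.8, 0.82, 0.84, 0.86, 0.88, 0.9, 0.92, 0.94, 0.96, 0.98, 1.02, 1.04, 1.06, 1.08, 1.24, 1.26, 1.28, 1.52, 1.58, 2.38, 2.4, 2.48, 2.72]
```

jog_arm --motion '[{"travel": [20, 0, 0], "jaw": 255, "spin": -0.14}, {"travel": [0, 0, 0], "jaw": 255, "spin": -0.14}, {"travel": [0, 0, 40], "jaw": 255, "spin": 0}, {"travel": [0, 0, 40], "jaw": 255, "spin": 0}, {"travel": [0, 0, 40], "jaw": 255, "spin": 0}, {"travel": [0, 0, 11], "jaw": 255, "spin": 0}, {"travel": [0, 0, 0], "jaw": 255, "spin": 0}]'

```text
time: 28.7
eef_pos: [0.5008, 0.1666, 0.087]
orientation: [-1.596, -2.703, 0.008]
contact_force: [1.3, -0.4, -0.4]
gripper_width: 0.0006
finger_force: 0.0
```

```bash
python3 - <<'E'
from h import *
go(.082,.070,.092)
go(.085,.062,.092)
E
```

```text
t 28.7 uvz [81.  88.3 87. ] j [-0.88  0.43  0.56  2.03 -0.32  0.77  0.37] F uvz [-1.2 -0.6 -0.4]
spin needed 0.283 shift mm in present tool axes [-17.3  -6.1  -5. ]
t 28.7 uvz [81.  88.3 87. ] j [-0.88  0.43  0.56  2.03 -0.32  0.77  0.37] F uvz [-1.2 -0.6 -0.4]
spin needed 0.283 shift mm in present tool axes [-24.1 -11.2  -5. ]
```

jog_arm --motion '[{"travel": [-6, -2, -3], "jaw": 255, "spin": 0}, {"travel": [-6, -2, -2], "jaw": 255, "spin": 0}, {"travel": [-5, -2, 0], "jaw": 255, "spin": 0}, {"travel": [0, 0, 0], "jaw": 255, "spin": 0}]'

```text
time: 29.1
eef_pos: [0.507, 0.1494, 0.0957]
orientation: [1.598, 2.704, 0.005]
contact_force: [0.5, 3.1, 3.9]
gripper_width: 0.0008
finger_force: 1.8
```

jog_arm --motion '[{"travel": [-3, -2.5, 0], "jaw": 255, "spin": 0}, {"travel": [0, 0, 0], "jaw": 255, "spin": 0}]'

```text
time: 29.3
eef_pos: [0.5051, 0.1456, 0.0945]
orientation: [-1.597, -2.705, -0.001]
contact_force: [0.1, 2.2, 2.6]
gripper_width: 0.0005
finger_force: 1.9
```

jog_arm --motion '[{"travel": [-3, -2.5, 0], "jaw": 255, "spin": 0}, {"travel": [0, 0, 0], "jaw": 255, "spin": 0}]'

```text
time: 29.5
eef_pos: [0.5045, 0.1406, 0.0941]
orientation: [1.598, 2.704, -0.001]
contact_force: [1.2, 0.9, 0.7]
gripper_width: 0.0004
finger_force: 0.8
```

jog_arm --motion '[{"travel": [15, 3, 0], "jaw": 255, "spin": 0}, {"travel": [0, 0, -40], "jaw": 255, "spin": 0}, {"travel": [0, 0, -40], "jaw": 255, "spin": 0}, {"travel": [-10, 0, -40], "jaw": 255, "spin": 0}, {"travel": [0, 0, 0], "jaw": 255, "spin": 0}]'

```text
time: 30.0
eef_pos: [0.5082, 0.1457, 0.2187]
orientation: [1.599, 2.698, 0.009]
contact_force: [0.4, -0.3, -0.5]
gripper_width: 0.0008
finger_force: 0.0
```

```bash
python3 - <<'E'
from h import *
go(.085,.062,.092)
phi("wrist",dbg=True)
E
```

```text
t 30.0 uvz [ 78.4  66.3 218.7] j [-0.95  0.24  0.66  1.92 -0.17  1.03  0.28] F uvz [-0.4 -0.4 -0.5]
spin needed 0.28 shift mm in present tool axes [ -2.1  -8.6 126.7]
wrist elbow colour at phi: [0.28, 0.3, 0.32, 0.34, 0.36, 0.38, 0.4, 0.42, 0.44, 0.46, 0.48, 0.5, 0.52, 0.54, 0.56, 0.58, 0.6, 0.62, 0.64, 0.66, 0.68, 0.7, 0.72, 0.74, 0.76, 0.78, 0.8, 0.82, 0.84, 0.98, 1.5, 1.66, 2.3]
```

jog_arm --motion '[{"travel": [30, 0, -30], "jaw": 255, "spin": 0}, {"travel": [45, 0, 0], "jaw": 255, "spin": 0}, {"travel": [45, 0, 0], "jaw": 255, "spin": 0}, {"travel": [45, 0, 0], "jaw": 255, "spin": 0}, {"travel": [45, 0, 0], "jaw": 255, "spin": 0}, {"travel": [45, 0, 0], "jaw": 255, "spin": 0}, {"travel": [45, 0, 0], "jaw": 255, "spin": 0}, {"travel": [45, 0, 0], "jaw": 255, "spin": 0}, {"travel": [0, 0, 0], "jaw": 255, "spin": 0}, {"travel": [0, 0, 0], "jaw": 255, "spin": 0}]'

```text
time: 31.05
eef_pos: [0.337, 0.4491, 0.242]
orientation: [1.594, 2.706, -0.006]
contact_force: [-0.3, -0.3, 0.0]
gripper_width: 0.0005
finger_force: 0.0
```

```bash
python3 - <<'E'
from h import *
import cv2
phi("top",dbg=True); phi("scene",dbg=True)
from rig import vision
d=vision.snapshot("top"); im=cv2.GaussianBlur(d["color"],(3,3),0).astype(int)
for h in (.045,.06,.07):
    k=[f for f in np.arange(.2,1,.01) for p in [im[tuple(proj(d,W(el(.109,0,h,f))).round().astype(int)[::-1])]] if p.max()-p.min()<26]
    print("tab top",h,(round(min(k),2),round(max(k),2),len(k)) if k else None)
E
```

```text
top elbow colour at phi: [0.32, 0.34, 0.36, 0.38, 0.4, 0.42, 0.44, 0.46, 0.48, 0.5, 0.52, 0.54, 0.56, 0.58, 0.6, 0.62, 0.64, 0.66, 0.68, 0.7, 0.72, 0.74, 0.76, 0.78, 0.8, 2.5, 2.52, 2.54, 2.56, 2.58, 2.6, 2.62, 2.68, 2.7, 2.72, 2.76, 2.8, 2.84, 2.86, 2.88]
scene elbow colour at phi: [-0.34, -0.32, -0.3, -0.28, -0.26, -0.24, -0.22, -0.2, -0.18, -0.16, -0.14, -0.12, -0.1, -0.08, -0.06, -0.04, -0.02, 0.0, 0.02, 0.04, 0.06, 0.08, 0.1, 0.12, 0.14, 0.16, 0.18, 0.2, 0.22, 0.24, 0.26, 0.28, 0.3, 0.32, 0.34, 0.36, 0.38, 0.4, 0.42, 0.44, 0.46, 0.48, 0.5, 0.52, 0.54, 0.56, 0.58, 0.6, 0.62, 0.64, 0.66, 0.68, 0.7, 0.72, 0.74, 0.76, 0.78, 0.8, 0.82, 0.84, 0.86, 0.88, 0.9, 0.92, 0.94, 0.96, 0.98, 2.58, 2.6, 2.62, 2.64, 2.66, 2.68, 2.7, 2.72, 2.74, 2.76, 2.84, 2.86, 2.88]
tab top 0.045 (np.float64(0.34), np.float64(0.66), 33)
tab top 0.06 (np.float64(0.52), np.float64(0.66), 15)
tab top 0.07 (np.float64(0.52), np.float64(0.67), 16)
```

```bash
python3 -c "
from rig import workorder
print(workorder.hand_in())"
```

```text
the job is handed in; nothing more can be done
None
```

The job is handed in. The elbow bottomed hard, is backed off about 1.77 rad, and its outlet points at the tab to within about 0.03 rad (roughly 3 mm at the mouth) in both the wrist and top views. The gripper is clear. The tool could not be tilted to pinch the boss, so I turned the elbow by pushing the boss and outlet leg with closed fingers. I did not re-measure the ring or the loose items for movement.

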